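# Weigh two battery cartridges and dock the heavy one

## Task

Only one of the two identical lamp battery cartridges has a cell in it: stand one in each tray of the little balance, let go and see which side drops. Then take the heavier cartridge and press it gently but fully home, upright, in the well of the charger dock, feeling for the well, whose shuttle floats sideways, leaving the lighter one standing in its tray on the free balance. Do not ram anything into the balance or the dock, knock a cartridge over, or disturb the potted plants and the spray bottle.

Things in the scene. Friction and masses are not known exactly. Their poses are not given: they have to be found in the camera images.
- cart_a: a sealed grey plastic battery cartridge with a white cap and a black band, a square prism 32 x 32 mm and 64 mm tall, standing upright. Origin: centre of its underside, z up, x and y square to its sides. The two cartridges look exactly alike and measure alike; one weighs about 110 g (a cell inside), the other about 52 g (only a dummy), and which is which changes from run to run
- cart_b: a sealed grey plastic battery cartridge with a white cap and a black band, a square prism 32 x 32 mm and 64 mm tall, standing upright. Origin: centre of its underside, z up, x and y square to its sides. The two cartridges look exactly alike and measure alike; one weighs about 110 g (a cell inside), the other about 52 g (only a dummy), and which is which changes from run to run
- balance: the fixed stand of the balance: a white base plate 90 x 150 x 12 mm with a steel post. Origin: centre of the underside on the work surface; the pivot axis runs along its x axis, 75 mm above the work surface; the beam lies along its y axis, blue tray at +y, orange tray at -y, tray centres 110 mm either side of the pivot. It may be turned on the table
- pan_blue (a point): centre of the inner floor of the blue tray (it moves and tilts with the beam). Each tray is a square open dish, 50 x 50 mm outside, 44 x 44 mm inside, its rim 7 mm above the inner floor; the inner floor is at pivot height when the beam is level. A cartridge stands flat on it, its sides square to the tray
- pan_orange (a point): the same for the orange tray, at the other end of the beam
- beam (a joint): tilt of the balance beam in rad, 0 = level, positive = blue tray up and orange tray down; stops at +-0.26. A soft centring spring (about 0.6 N m/rad) brings the empty beam level; it takes about 1 s to settle. With one cartridge in each tray it tips by about 0.1 rad, heavier side down; one cartridge alone tips it by 0.1 (light) to 0.2 (heavy)
- dock: the charger dock, fixed: a grey base 90 x 120 mm with an end cheek 30 mm high at +-y; between them a white shuttle 80 x 70 mm, its top 40 mm above the dock's underside, with a square well in its middle and a grey strip on its -x side. Let into the table by 0 to 10 mm, so its top stands 30 to 40 mm above the work surface. Origin: centre of the underside; the well's sides lie along its x and y
- dock_mid (a point): middle of the dock at the level of the shuttle's top face, dock's axes; the well's mouth is centred here when the shuttle is in mid-travel. The shuttle floats along the dock's y and starts anywhere within 12 mm of the middle (not reported; in x it is true); a sideways push of about 1.5 N moves it. The well is 34.5 (x) by 33.5 mm (y), with a sloped bright lead-in over its top 3.5 mm that widens it 2 mm a side
- dock_floor (a point): 22 mm below dock_mid, dock's axes: the level of the well's hard floor, where a cartridge's underside rests when fully home (its top then 42 mm above the top face). A sprung copper contact bulges 3.5 mm from the well's +x wall 11 mm below the mouth and presses with 3 to 6 N: a dropped cartridge sticks there; a push of about 5 to 12 N slides it down
- pot_1: a small succulent in a black plastic pot, 68 mm across at the rim and 105 mm tall with its leaves; not to be disturbed. Origin: centre of the underside
- pot_2: a small succulent in a black plastic pot, 72 mm across at the rim and 110 mm tall with its leaves; not to be disturbed. Origin: centre of the underside
- pot_3: a small succulent in a white pot, 80 mm across at the rim and 115 mm tall with its leaves; not to be disturbed. Origin: centre of the underside
- spray: a closed blue bottle with a white cap, 68 mm across and 200 mm tall; not to be disturbed. Origin: centre of the underside

How it is judged:
On the way:
1. one cartridge stands in each tray, both let go, and the balance has come to rest tipped to one side ((((horizontal distance between cart_a and pan_blue below 0.018 m and z of cart_a in the frame of pan_blue between -0.004 and 0.006 m) and (horizontal distance between cart_b and pan_orange below 0.018 m and z of cart_b in the frame of pan_orange between -0.004 and 0.006 m)) or ((horizontal distance between cart_b and pan_blue below 0.018 m and z of cart_b in the frame of pan_blue between -0.004 and 0.006 m) and (horizontal distance between cart_a and pan_orange below 0.018 m and z of cart_a in the frame of pan_orange between -0.004 and 0.006 m))) and (value of joint beam above 0.03 rad or value of joint beam below -0.03 rad) and velocity of joint beam between -0.05 and 0.05 rad/s and contact force between the arm and cart_a below 0.05 N and contact force between the arm and cart_b below 0.05 N and contact force between the arm and balance below 0.05 N), for 0.3 s.
At the end, for the whole second after the job is handed in: the heavier cartridge is fully home in the dock's well (underside within 1.5 mm of its floor, upright within 0.06 rad); the lighter one stands in a tray (within 18 mm of its centre), the resting beam tipped less than 0.145 rad, as only the lighter one tips it; nothing moves ((((x of cart_a in the frame of dock_mid between -0.004 and 0.004 m and y of cart_a in the frame of dock_mid between -0.015 and 0.015 m and z of cart_a in the frame of dock_mid below -0.0205 m and angle between cart_a's own z axis and vertical below 0.06 rad) and ((horizontal distance between cart_b and pan_blue below 0.018 m and z of cart_b in the frame of pan_blue between -0.004 and 0.006 m) or (horizontal distance between cart_b and pan_orange below 0.018 m and z of cart_b in the frame of pan_orange between -0.004 and 0.006 m)) and angle between cart_b's own z axis and vertical below 0.25 rad) or ((x of cart_b in the frame of dock_mid between -0.004 and 0.004 m and y of cart_b in the frame of dock_mid between -0.015 and 0.015 m and z of cart_b in the frame of dock_mid below -0.0205 m and angle between cart_b's own z axis and vertical below 0.06 rad) and ((horizontal distance between cart_a and pan_blue below 0.018 m and z of cart_a in the frame of pan_blue between -0.004 and 0.006 m) or (horizontal distance between cart_a and pan_orange below 0.018 m and z of cart_a in the frame of pan_orange between -0.004 and 0.006 m)) and angle between cart_a's own z axis and vertical below 0.25 rad)) and velocity of joint beam between -0.05 and 0.05 rad/s and value of joint beam between -0.145 and 0.145 rad and linear speed of each of cart_a, cart_b below 0.02 m/s); the robot touches nothing.
It fails at once if a cartridge was rammed into the dock: over 90 N of contact in all, its side clamping included (contact force between any of cart_a, cart_b and dock above 90 N or contact force between the arm and dock above 30 N).
It fails at once if the balance was struck or pushed with more than 40 N (contact force between any of cart_a, cart_b, the arm and balance above 40 N).
It fails at once if a cartridge was knocked over (angle between any of cart_a, cart_b's own z axis and vertical above 1 rad).
It fails at once if a potted plant or the spray bottle was disturbed (distance of any of pot_1, pot_2, pot_3, spray from where it was at the start of the episode above 0.02 m).
It also fails if it takes over 72 s, if anything falls off the work surface, if the arm or the gripper's body presses on something with over 40 N, if the wrist force passes 120 N, or if a joint passes its speed limit or range.

## Robot

A 6-joint arm with a two-finger parallel gripper is mounted at the origin on the work surface. World frame = base frame: x ahead of the robot, y to its left, z up, the work surface at z = 0. Lengths are in m, angles in rad, forces in N, time in s.
With the tool pointing down it reaches from about 0.275 to 1 m from the base axis. Payload 8.4 kg.
Tool frame: the origin (TCP) lies midway between the tips of the shut fingers; the grasp point (between the pads) lies 19 mm behind it; z points along the fingers, x is the direction in which the jaws open and shut, and the axes are right-handed (so a half turn about z gives the same grasp; the last joint's range is limited). The gripper opens to 85 mm and grips with 20 to 120 N. Pads are 22 mm wide; open, the fingers measure 114 mm over their backs; the gripper's body (76 mm by 85 mm) begins 54 mm behind the grasp point. The pads swing forward as they close: fully open they stand 13 mm farther back than shut.
Start: joints at [1.194, 0.353, 1.633, -0, 1.155, -0.002], TCP at [0.229, 0.582, 0.208] pointing down, gripper open.
Joint ranges: [-2.63, 2.63], [-0.92, 2.1], [0.06, 2.66], [-1.3, 4.44], [0, 2.69], [-3.02, 3.02]. Speed limits (rad/s): [2.22, 2.22, 2.79, 3.14, 3.14, 3.14].

## Interface

Orientations are given as a unit quaternion [x, y, z, w].
In Python, from plant import telemetry, read_camera, calibration, hand_in gives the robot as it stands.
- The arm moves only by the tool carry_out, never from a script. Its argument "deltas" is a list of rows, each an object of numbers: "ax", "ay", "az": the turn, a rotation vector about the tool's x, y, z as a fraction of full scale; "tx", "ty", "tz": the shift along the tool's x, y, z as a fraction of full scale; "gripper": the closure, from -1 (fully open) to 1 (shut). A call has 1 to 8 rows; each row is the pose to reach, as a shift and turn from the pose commanded when the call began, along the tool's axes at that moment; what a row does not reach only later rows make up. Full scale, the value 1, is 0.25 m for a shift and pi/4 rad for a turn. A row lasts 1/10 s, in which the tool goes at most 50 mm and 8.59 degrees, less where a joint would pass 70% of its speed; a pose out of reach is approached as far as the arm can. A call with a number of a shift or a turn outside -1 to 1 is refused whole. A call with a gripper value outside its range is refused whole. The fingers move at their own pace and stop on an object; "newtons" is the grip in N (left out, the last holds). Time passes only in rows, so rows that repeat a pose let the fingers close. It gives the time, the measured TCP pose, the force and the opening at its end, in the units of the state.
- telemetry.read_state(): the state, without advancing time (a new reading comes with each control period).
- read_camera(name): name is "side" or "top"; returns the picture (420x560x3 uint8, red, green, blue); there is no depth.
- calibration(name): a dict with "mtx" (3x3 intrinsics, pixels), "extrinsics" (4x4, takes a point from camera to world coordinates). Camera axes: x right, y up, looking along -z (the intrinsics and any distortion apply to the point x, -y, -z); pixel columns grow to the right and rows downward; lengths in m; the calibration is good to about 2 mm. A picture is of the moment at which its call begins. calibration takes no time and is no camera call.
- hand_in(): hands the job in, once; it reports no verdict.
The state is a dict: "time_s": time; "joint_pos": joint angles; "joint_velocities": joint speeds; "tau": joint torques, N m; "tcp_pos": TCP position; "ee_rot": TCP orientation; "wrist_force": force on the tool from outside, world axes, zero at the start; "wrist_torque": the same for the moment, N m; "gripper_width": opening from 0.0 (shut) to 1.0 (fully open).
Only numpy, scipy, OpenCV 4.12 (cv2) and the standard library are available. Lean on these libraries where they do the work, as an engineer would, in place of code of your own. Each camera call takes 0.05 s, during which the arm holds its last target. There are 200 camera calls.

## Working session

There is one attempt and no reset: what is moved stays moved. The work goes in short steps, Python scripts to look and compute and a tool call to move; the robot and the scene stay as the last step left them, time stands still between calls to the robot, and variables do not carry over. Pictures are saved under pics/ and viewed, about 8 in all and at most 12, crops included, and the job is handed in when it is done.

Besides the shell and the picture viewer there is one more tool, called after "Emit:" as name([rows], argument=value, ...), one row to a line, values as JSON. carry_out: Moves the arm, as the interface text tells. Shift numbers are shares of 0.25 m and turn numbers shares of pi/4 rad, none past 1 either way. Its arguments: {"type":"object","properties":{"deltas":{"type":"array","items":{"type":"object","properties":{"ax":{"type":"number"},"ay":{"type":"number"},"az":{"type":"number"},"tx":{"type":"number"},"ty":{"type":"number"},"tz":{"type":"number"},"gripper":{"type":"number"}}}},"newtons":{"type":"number"}},"required":["deltas"]}

```bash
mkdir -p pics; ls
python3 - <<'E'
from plant import telemetry, read_camera, calibration
import cv2
for n in("top","side"):
    c=calibration(n);print(n,c)
    cv2.imwrite(f"pics/{n}0.png",cv2.cvtColor(read_camera(n),cv2.COLOR_RGB2BGR))
s=telemetry.read_state();print(s)
E
```

```text
pics
top {'mtx': array([[400.56562143,   0.        , 283.89509581],
       [  0.        , 400.56562143, 216.49106335],
       [  0.        ,   0.        ,   1.        ]]), 'extrinsics': array([[-2.85994053e-03,  9.97403851e-01, -7.19539992e-02,
         5.16373526e-01],
       [-9.99467107e-01, -5.11306759e-04,  3.26380352e-02,
        -9.30856494e-02],
       [ 3.25165114e-02,  7.20089983e-02,  9.96873804e-01,
         1.03100039e+00],
       [ 0.00000000e+00,  0.00000000e+00,  0.00000000e+00,
         1.00000000e+00]])}
side {'mtx': array([[513.12703872,   0.        , 274.69445261],
       [  0.        , 513.12703872, 205.7895203 ],
       [  0.        ,   0.        ,   1.        ]]), 'extrinsics': array([[-0.88980185,  0.3239064 , -0.32146122,  0.08847966],
       [-0.45607893, -0.60704739,  0.65075761,  0.87742164],
       [ 0.01564236,  0.72565702,  0.68787878,  1.13156879],
       [ 0.        ,  0.        ,  0.        ,  1.        ]])}
{'time_s': 0.1, 'joint_pos': array([ 1.19359097e+00,  3.53596981e-01,  1.63403763e+00, -7.88450354e-06,
        1.15520829e+00, -2.41587497e-03]), 'joint_velocities': array([-0.00020901, -0.001496  ,  0.00055944, -0.00090266, -0.00080287,
        0.00148199]), 'tau': array([-1.25630420e-03, -6.06360126e+01, -3.42820036e+01,  8.34544721e-06,
        4.00143894e-03, -1.93798496e-05]), 'tcp_pos': array([0.22864485, 0.58119504, 0.20743495]), 'ee_rot': array([ 8.26460261e-01,  5.62994712e-01, -5.15466201e-04,  3.53676058e-04]), 'wrist_force': array([ 0.756254  , -0.08742784,  0.41130935]), 'wrist_torque': array([-0.01181756, -0.01961894,  0.00870637]), 'gripper_width': 1.0024090562090051}
```

View pics/top0.png

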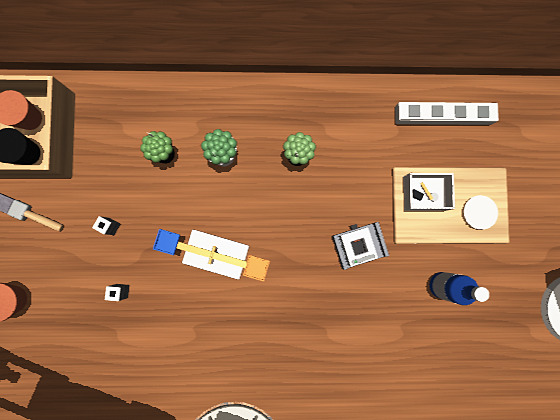

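View pics/side0.png

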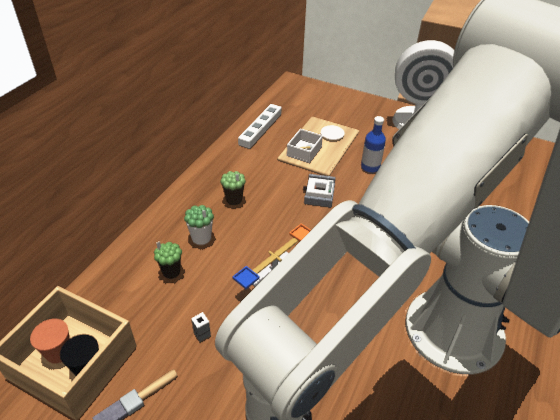

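```bash
cat > h.py <<'E'
import numpy as np,cv2
from plant import telemetry, read_camera, calibration
def ray(n,u,v):
    c=calibration(n);K=c["mtx"];E=c["extrinsics"]
    d=np.linalg.inv(K)@[u,v,1];d=E[:3,:3]@(d*[1,-1,-1]);return E[:3,3],d
def onz(n,u,v,z):
    o,d=ray(n,u,v);return o+d*(z-o[2])/d[2]
def proj(n,p):
    c=calibration(n);E=c["extrinsics"];q=E[:3,:3].T@(np.array(p)-E[:3,3]);q=q*[1,-1,-1];q=c["mtx"]@q;return q[:2]/q[2]
def tri(a,b):
    (o1,d1),(o2,d2)=ray("top",*a),ray("side",*b)
    A=np.c_[d1,-d2];s=np.linalg.lstsq(A,o2-o1,rcond=None)[0]
    p,q=o1+s[0]*d1,o2+s[1]*d2;return (p+q)/2,np.linalg.norm(p-q)
def rects(img,lo,hi,box,amin=15):
    x0,y0,x1,y1=box;h=cv2.cvtColor(img[y0:y1,x0:x1],cv2.COLOR_RGB2HSV)
    m=cv2.inRange(h,np.array(lo),np.array(hi))
    cs,_=cv2.findContours(m,cv2.RETR_EXTERNAL,cv2.CHAIN_APPROX_NONE)
    out=[]
    for c in cs:
        if cv2.contourArea(c)>=amin:
            r=cv2.minAreaRect(c);out.append((np.round(np.add(r[0],(x0,y0)),1),np.round(r[1],1),round(r[2],1),np.round(cv2.boxPoints(r)+[x0,y0],1).tolist()))
    return out
E
python3 - <<'E'
from h import *
t=cv2.cvtColor(cv2.imread("pics/top0.png"),cv2.COLOR_BGR2RGB)
s=cv2.cvtColor(cv2.imread("pics/side0.png"),cv2.COLOR_BGR2RGB)
W=([0,0,170],[180,60,255])
for nm,lo,hi,b in[("cA",*W,(85,205,130,250)),("cB",*W,(95,275,140,315)),("blue",[105,120,60],[130,255,255],(140,215,195,265)),("orange",[8,140,215],[22,255,255],(238,245,280,290)),("dockw",*W,(325,215,395,275))]:
    print(nm,*rects(t,lo,hi,b),sep="\n  ")
print("blue side",*rects(s,[105,120,60],[130,255,255],(220,250,275,300)),"\norange side",*rects(s,[5,150,150],[22,255,255],(280,215,320,250)))
def crop(im,x,y,w,h,k):return cv2.resize(im[y:y+h,x:x+w],(w*k,h*k),interpolation=cv2.INTER_CUBIC)
a=np.vstack([crop(t,85,205,50,50,6)[:300,:300],crop(t,95,270,50,50,6)])
b=crop(t,330,218,60,50,8)[:300,:480]
b=np.vstack([b,np.zeros((300,480,3),np.uint8)]);b[:400,:480]=crop(t,330,218,60,50,8);b[400:,:240]=crop(s,300,168,48,40,5)
cv2.imwrite("pics/c1.png",cv2.cvtColor(np.hstack([a,b]),cv2.COLOR_RGB2BGR))
E
```

```text
cA
  (array([101.2, 224.7]), array([14. , 13.9]), 29.7, [[91.7, 227.3], [98.6, 215.2], [110.8, 222.2], [103.9, 234.2]])
cB
  (array([112.2, 293.4]), array([14.5, 13.8]), 5.7, [[104.2, 299.5], [105.6, 285.8], [120.1, 287.2], [118.7, 301.0]])
blue
  (array([166. , 241.6]), array([22. , 21.4]), 15.9, [[152.5, 248.8], [158.4, 228.2], [179.5, 234.3], [173.6, 254.9]])
orange
  (array([255.9, 267.7]), array([22.3, 21.7]), 15.9, [[242.3, 275.1], [248.2, 254.2], [269.6, 260.3], [263.7, 281.2]])
dockw
  (array([358. , 245.9]), array([34.8, 40.4]), 72.3, [[333.5, 235.4], [372.0, 223.1], [382.6, 256.3], [344.1, 268.6]])
  (array([382.1, 238.6]), array([34.8,  3.5]), 71.6, [[374.9, 222.7], [378.2, 221.6], [389.2, 254.6], [385.9, 255.7]])
blue side (array([245.8, 276.8]), array([19.1, 18.4]), 45.0, [[232.5, 276.5], [245.5, 263.5], [259.0, 277.0], [246.0, 290.0]]) 
orange side (array([298.5, 230.5]), array([15.6, 18.4]), 45.0, [[286.5, 231.5], [299.5, 218.5], [310.5, 229.5], [297.5, 242.5]])
```

View pics/c1.png

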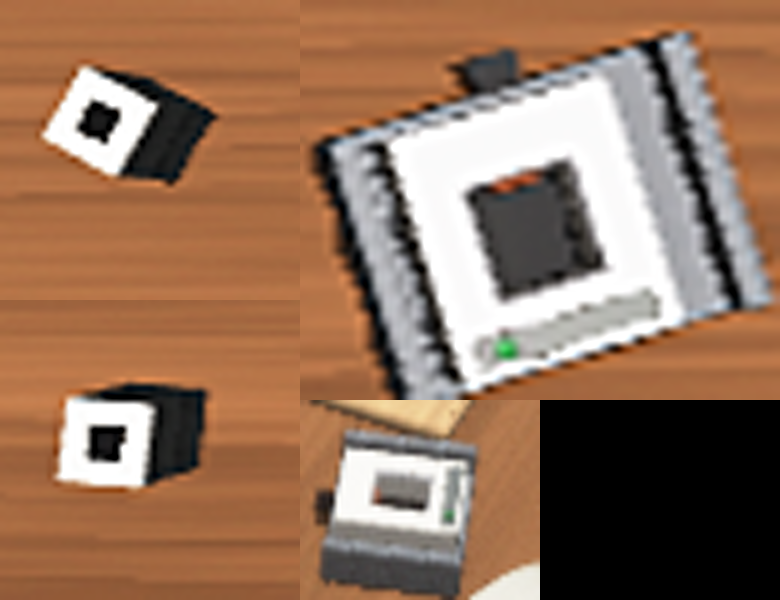

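Run:
```python
from h import *
t=cv2.cvtColor(cv2.imread("pics/top0.png"),cv2.COLOR_BGR2RGB)
s=cv2.cvtColor(cv2.imread("pics/side0.png"),cv2.COLOR_BGR2RGB)
def ang(n,pts,z):
    P=np.array([onz(n,*p,z)[:2] for p in pts]);e=np.roll(P,-1,0)-P
    return P.mean(0).round(4),np.linalg.norm(e,axis=1).round(4),np.degrees(np.arctan2(e[:,1],e[:,0])).round(1)%90
W=([0,0,170],[180,60,255])
for nm,b,z in[("cA",(85,205,130,250),.064),("cB",(95,275,140,315),.064)]:
    print(nm,ang("top",rects(t,*W,b)[0][3],z))
rb=rects(t,[105,120,60],[130,255,255],(140,215,195,265))[0];ro=rects(t,[8,140,215],[22,255,255],(238,245,280,290))[0]
B=ang("top",rb[3],.082);O=ang("top",ro[3],.082);print("pans",B,O,"mid",(B[0]+O[0])/2,"dist",np.linalg.norm(B[0]-O[0]),"yaw",np.degrees(np.arctan2(*(B[0]-O[0])[::-1]))-90)
rs=rects(s,[105,120,60],[130,255,255],(220,250,275,300))[0]
print("blue tri",tri(rb[0],rs[0]))
# dock: white shuttle corner + well
D=rects(t,*W,(325,215,395,275))[0]
for z in(.03,.035,.04):print(z,"shuttle incl. strip",ang("top",D[3],z))
dk=lambda im,b,lo,hi:rects(im,lo,hi,b,8)
wt=dk(t,(346,232,374,262),[0,0,0],[180,255,120]);ws=dk(s,(310,178,330,196),[0,0,0],[180,255,190])
for w in wt:print("well top",w);print([ang("top",w[3],z) for z in(.03,.035,.04)])
for w in ws:print("well side",w)
print("side white",*rects(s,[0,0,200],[180,60,255],(300,168,348,208)),sep="\n")
print("cheeks",*rects(t,[90,8,90],[140,80,235],(325,215,398,275),8),sep="\n")
for n,(u,v) in dict(pot1=(157,147),pot2=(219,146),pot3=(299,149)).items():print(n,onz("top",u,v,.1))
print("spray",onz("top",482,294,.2))
```

```text
cA (array([0.5667, 0.3107]), array([0.0327, 0.0337, 0.0325, 0.0334]), array([62. , 60.1, 61.7, 60.5]))
cB (array([0.4048, 0.2806]), array([0.032 , 0.034 , 0.0322, 0.034 ]), array([85.8, 84.1, 85.7, 83.7]))
pans (array([0.5262, 0.1524]), array([0.0498, 0.0514, 0.0498, 0.0512]), array([75.2, 73.7, 75. , 73.7])) (array([ 0.4643, -0.0581]), array([0.0506, 0.0524, 0.0506, 0.0522]), array([74.4, 73.9, 74.1, 73.9])) mid [0.49525 0.04715] dist 0.219412533826124 yaw -16.386593020276422
blue tri (array([0.52579232, 0.15385095, 0.07605085]), np.float64(0.0006268061429462104))
0.03 shuttle incl. strip (array([ 0.5148, -0.3119]), array([0.1026, 0.0872, 0.1021, 0.0867]), array([17.5, 16.8, 17.2, 17.2]))
0.035 shuttle incl. strip (array([ 0.5148, -0.3108]), array([0.1021, 0.0867, 0.1016, 0.0863]), array([17.5, 16.8, 17.2, 17.2]))
0.04 shuttle incl. strip (array([ 0.5148, -0.3097]), array([0.1016, 0.0863, 0.1011, 0.0858]), array([17.5, 16.8, 17.2, 17.2]))
well top (array([359.1, 246.2]), array([14.2, 13.3]), 71.6, [[350.5, 241.5], [363.1, 237.3], [367.6, 250.8], [355.0, 255.0]])
[(array([ 0.514 , -0
[... 488 characters left out ...]
, [325.0, 183.0], [325.0, 189.0], [314.0, 189.0]])
side white
(array([340.5, 204. ]), array([ 6., 13.]), 90.0, [[334.0, 201.0], [347.0, 201.0], [347.0, 207.0], [334.0, 207.0]])
(array([319.8, 185.8]), array([25.3, 14.5]), 7.1, [[306.3, 191.4], [308.1, 177.0], [333.2, 180.2], [331.4, 194.6]])
cheeks
(array([358.1, 245.8]), array([35.1, 42.1]), 71.6, [[332.6, 235.8], [372.5, 222.5], [383.6, 255.8], [343.7, 269.1]])
(array([381.3, 238.9]), array([34.8,  3.6]), 73.1, [[374.5, 222.8], [377.9, 221.7], [388.0, 255.0], [384.6, 256.0]])
pot1 [0.74652288 0.17263297 0.1       ]
pot2 [0.74966169 0.02847436 0.1       ]
pot3 [ 0.74346237 -0.15973899  0.1       ]
spray [ 0.41407235 -0.53320984  0.2       ]
```

```bash
cat > go.py <<'E'
# usage: go.py x y z yaw_deg [tilt_deg about tool x]; prints shift/turn fractions from the measured pose
import sys;from h import *;from scipy.spatial.transform import Rotation as R
x,y,z,yaw,*tl=map(float,sys.argv[1:]);s=telemetry.read_state()
c=R.from_quat(s["ee_rot"]);yw=np.radians(yaw)
T=R.from_matrix(np.array([[np.cos(yw),np.sin(yw),0],[np.sin(yw),-np.cos(yw),0],[0,0,-1]]))
if tl:T=T*R.from_rotvec([np.radians(tl[0]),0,0])
xv=c.as_matrix()[:,0]
print("t",s["time_s"].__round__(2),"tcp",s["tcp_pos"].round(4),"yaw",np.degrees(np.arctan2(xv[1],xv[0])).round(1),"F",s["wrist_force"].round(1),"w",round(s["gripper_width"],3))
print("shift",(c.inv().apply(np.array([x,y,z])-s["tcp_pos"])/.25).round(3),"turn",((c.inv()*T).as_rotvec()/(np.pi/4)).round(3))
E
python3 go.py .5667 .3107 .12 61
```

```text
t 0.1 tcp [0.2286 0.5812 0.2074] yaw 68.5 F [ 0.8 -0.1  0.4] w 1.002
shift [-0.511  1.654  0.35 ] turn [0.    0.002 0.167]
```

Emit:
carry_out([
  {"tx": -0.06,"ty": 0.2},
  {"tx": -0.12,"ty": 0.4,"az": 0.1},
  {"tx": -0.18,"ty": 0.6,"az": 0.167},
  {"tx": -0.24,"ty": 0.8,"az": 0.167},
  {"tx": -0.3,"ty": 0.95,"az": 0.167},
  {"tx": -0.3,"ty": 0.95,"az": 0.167},
])

```text
invalid input at $.deltas[0]: expected keys ax, ay, az, tx, ty, tz, gripper
```

```bash
python3 go.py .5667 .3107 .12 61
```

```text
t 0.1 tcp [0.2286 0.5812 0.2074] yaw 68.5 F [ 0.8 -0.1  0.4] w 1.002
shift [-0.511  1.654  0.35 ] turn [0.    0.002 0.167]
```

Emit:
carry_out([
  {"ax": 0,"ay": 0,"az": 0,"tx": -0.06,"ty": 0.2,"tz": 0,"gripper": -1},
  {"ax": 0,"ay": 0,"az": 0.1,"tx": -0.12,"ty": 0.4,"tz": 0,"gripper": -1},
  {"ax": 0,"ay": 0,"az": 0.167,"tx": -0.18,"ty": 0.6,"tz": 0,"gripper": -1},
  {"ax": 0,"ay": 0,"az": 0.167,"tx": -0.24,"ty": 0.8,"tz": 0,"gripper": -1},
  {"ax": 0,"ay": 0,"az": 0.167,"tx": -0.3,"ty": 0.95,"tz": 0,"gripper": -1},
  {"ax": 0,"ay": 0,"az": 0.167,"tx": -0.3,"ty": 0.95,"tz": 0,"gripper": -1},
], newtons=25)

```text
time_s: 0.7
tcp_pos: [0.4261, 0.4209, 0.2078]
ee_rot: [0.863, 0.506, -0.0, 0.001]
wrist_force: [-0.9, 0.8, 0.2]
gripper_width: 1.002
```

```bash
python3 go.py .5667 .3107 .12 61
```

```text
t 0.7 tcp [0.4261 0.4209 0.2078] yaw 60.8 F [-0.9  0.8  0.2] w 1.002
shift [-0.109  0.706  0.352] turn [ 0.002  0.001 -0.006]
```

Emit:
carry_out([
  {"ax": 0,"ay": 0,"az": 0,"tx": -0.03,"ty": 0.2,"tz": 0.1,"gripper": -1},
  {"ax": 0,"ay": 0,"az": 0,"tx": -0.06,"ty": 0.4,"tz": 0.2,"gripper": -1},
  {"ax": 0,"ay": 0,"az": 0,"tx": -0.1,"ty": 0.6,"tz": 0.3,"gripper": -1},
  {"ax": 0,"ay": 0,"az": 0,"tx": -0.109,"ty": 0.706,"tz": 0.352,"gripper": -1},
  {"ax": 0,"ay": 0,"az": 0,"tx": -0.109,"ty": 0.706,"tz": 0.352,"gripper": -1},
  {"ax": 0,"ay": 0,"az": 0,"tx": -0.109,"ty": 0.706,"tz": 0.352,"gripper": -1},
])

```text
time_s: 1.3
tcp_pos: [0.5633, 0.3148, 0.1189]
ee_rot: [0.862, 0.507, -0.001, -0.0]
wrist_force: [-1.2, 0.5, -0.2]
gripper_width: 0.999
```

```bash
python3 go.py .5667 .3107 .03 61
python3 - <<'E'
from h import *
s=read_camera("side");t=read_camera("top");u,v=proj("side",[.5667,.3107,.05]);u,v=int(u),int(v);a=s[max(0,v-60):v+60,max(0,u-80):u+80]
u,v=proj("top",[.5667,.3107,.05]);u,v=int(u),int(v);b=t[v-50:v+50,max(0,u-70):u+70]
f=lambda i:cv2.resize(i,(400,300),interpolation=cv2.INTER_CUBIC)
cv2.imwrite("pics/g1.png",np.hstack([f(a),f(b)])[:,:,::-1])
E
```

```text
t 1.3 tcp [0.5633 0.3148 0.1189] yaw 60.9 F [-1.2  0.5 -0.2] w 0.999
shift [-0.007  0.02   0.356] turn [-0.002  0.002 -0.002]
```

View pics/g1.png

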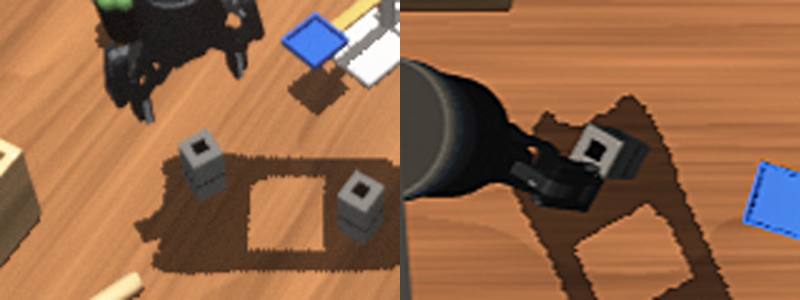

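Emit:
carry_out([
  {"ax": 0,"ay": 0,"az": 0,"tx": -0.007,"ty": 0.02,"tz": 0.06,"gripper": -1},
  {"ax": 0,"ay": 0,"az": 0,"tx": -0.007,"ty": 0.02,"tz": 0.15,"gripper": -1},
  {"ax": 0,"ay": 0,"az": 0,"tx": -0.007,"ty": 0.02,"tz": 0.25,"gripper": -1},
  {"ax": 0,"ay": 0,"az": 0,"tx": -0.007,"ty": 0.02,"tz": 0.33,"gripper": -1},
  {"ax": 0,"ay": 0,"az": 0,"tx": -0.007,"ty": 0.02,"tz": 0.356,"gripper": -1},
  {"ax": 0,"ay": 0,"az": 0,"tx": -0.007,"ty": 0.02,"tz": 0.356,"gripper": -1},
  {"ax": 0,"ay": 0,"az": 0,"tx": -0.007,"ty": 0.02,"tz": 0.356,"gripper": 0.2},
  {"ax": 0,"ay": 0,"az": 0,"tx": -0.007,"ty": 0.02,"tz": 0.356,"gripper": 1},
])

```text
time_s: 2.2
tcp_pos: [0.5678, 0.3122, 0.0323]
ee_rot: [0.862, 0.508, 0.001, 0.0]
wrist_force: [0.5, -0.4, -1.1]
gripper_width: 0.694
```

Emit:
carry_out([
  {"ax": 0,"ay": 0,"az": 0,"tx": 0,"ty": 0,"tz": 0,"gripper": 1},
  {"ax": 0,"ay": 0,"az": 0,"tx": 0,"ty": 0,"tz": 0,"gripper": 1},
  {"ax": 0,"ay": 0,"az": 0,"tx": 0,"ty": 0,"tz": 0,"gripper": 1},
  {"ax": 0,"ay": 0,"az": 0,"tx": 0,"ty": 0,"tz": 0,"gripper": 1},
  {"ax": 0,"ay": 0,"az": 0,"tx": 0,"ty": 0,"tz": 0,"gripper": 1},
])

```text
time_s: 2.7
tcp_pos: [0.5676, 0.3117, 0.032]
ee_rot: [0.862, 0.508, 0.001, 0.0]
wrist_force: [-1.4, -0.3, 6.2]
gripper_width: 0.367
```

```bash
python3 go.py .4643 -.0581 .19 -16.4
```

```text
t 2.7 tcp [0.5676 0.3117 0.032 ] yaw 61.0 F [-1.4 -0.3  6.2] w 0.367
shift [-1.493  0.356 -0.633] turn [-0.    -0.002  1.72 ]
```

Emit:
carry_out([
  {"ax": 0,"ay": 0,"az": 0,"tx": 0,"ty": 0,"tz": -0.04,"gripper": 1},
  {"ax": 0,"ay": 0,"az": 0,"tx": 0,"ty": 0,"tz": -0.16,"gripper": 1},
  {"ax": 0,"ay": 0,"az": 0,"tx": 0,"ty": 0,"tz": -0.32,"gripper": 1},
  {"ax": 0,"ay": 0,"az": 0.1,"tx": -0.1,"ty": 0,"tz": -0.48,"gripper": 1},
  {"ax": 0,"ay": 0,"az": 0.25,"tx": -0.25,"ty": 0.06,"tz": -0.6,"gripper": 1},
  {"ax": 0,"ay": 0,"az": 0.4,"tx": -0.42,"ty": 0.1,"tz": -0.63,"gripper": 1},
  {"ax": 0,"ay": 0,"az": 0.6,"tx": -0.6,"ty": 0.15,"tz": -0.63,"gripper": 1},
  {"ax": 0,"ay": 0,"az": 0.78,"tx": -0.75,"ty": 0.18,"tz": -0.63,"gripper": 1},
])

```text
time_s: 3.5
tcp_pos: [0.515, 0.1238, 0.1897]
ee_rot: [0.975, 0.221, 0.001, 0.0]
wrist_force: [-0.1, 0.2, -1.1]
gripper_width: 0.363
```

```bash
python3 go.py .4643 -.0581 .19 -16.4
```

```text
t 3.5 tcp [0.515  0.1238 0.1897] yaw 25.6 F [-0.1  0.2 -1.1] w 0.363
shift [-0.497  0.569 -0.001] turn [ 0.    -0.002  0.932]
```

Emit:
carry_out([
  {"ax": 0,"ay": 0,"az": 0.16,"tx": -0.1,"ty": 0.12,"tz": 0,"gripper": 1},
  {"ax": 0,"ay": 0,"az": 0.34,"tx": -0.2,"ty": 0.23,"tz": 0,"gripper": 1},
  {"ax": 0,"ay": 0,"az": 0.52,"tx": -0.3,"ty": 0.34,"tz": 0,"gripper": 1},
  {"ax": 0,"ay": 0,"az": 0.7,"tx": -0.4,"ty": 0.46,"tz": 0,"gripper": 1},
  {"ax": 0,"ay": 0,"az": 0.85,"tx": -0.47,"ty": 0.54,"tz": 0,"gripper": 1},
  {"ax": 0,"ay": 0,"az": 0.93,"tx": -0.497,"ty": 0.569,"tz": 0,"gripper": 1},
  {"ax": 0,"ay": 0,"az": 0.932,"tx": -0.497,"ty": 0.569,"tz": 0,"gripper": 1},
  {"ax": 0,"ay": 0,"az": 0.932,"tx": -0.497,"ty": 0.569,"tz": 0,"gripper": 1},
])

```text
time_s: 4.3
tcp_pos: [0.4661, -0.0564, 0.189]
ee_rot: [0.99, -0.139, 0.0, -0.0]
wrist_force: [1.7, -0.1, -1.1]
gripper_width: 0.366
```

```bash
python3 go.py .4643 -.0581 .1075 -16.4
python3 - <<'E'
from h import *
s=read_camera("side");t=read_camera("top");p=[.4643,-.0581,.12];u,v=proj("side",p);u,v=int(u),int(v);a=s[max(0,v-60):v+60,max(0,u-80):u+80]
u,v=proj("top",p);u,v=int(u),int(v);b=t[v-60:v+60,max(0,u-80):u+80];print(u,v)
f=lambda i:cv2.resize(i,(400,300),interpolation=cv2.INTER_CUBIC)
cv2.imwrite("pics/g2.png",np.hstack([f(a),f(b)])[:,:,::-1])
E
```

```text
t 4.3 tcp [ 0.4661 -0.0564  0.189 ] yaw -16.0 F [ 1.7 -0.1 -1.1] w 0.366
shift [-0.005  0.009  0.326] turn [-0.    -0.001  0.01 ]
255 268
```

View pics/g2.png

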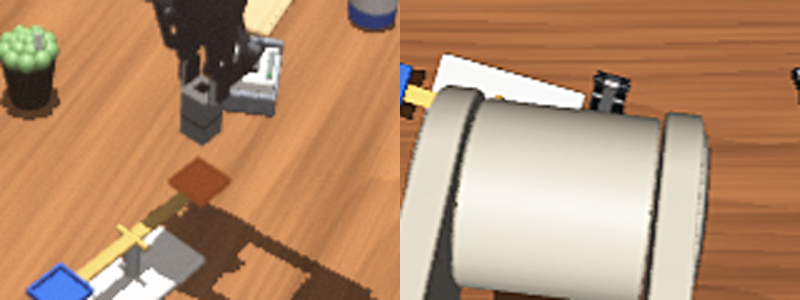

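Emit:
carry_out([
  {"ax": 0,"ay": 0,"az": 0.01,"tx": -0.005,"ty": 0.009,"tz": 0.06,"gripper": 1},
  {"ax": 0,"ay": 0,"az": 0.01,"tx": -0.005,"ty": 0.009,"tz": 0.15,"gripper": 1},
  {"ax": 0,"ay": 0,"az": 0.01,"tx": -0.005,"ty": 0.009,"tz": 0.22,"gripper": 1},
  {"ax": 0,"ay": 0,"az": 0.01,"tx": -0.005,"ty": 0.009,"tz": 0.27,"gripper": 1},
  {"ax": 0,"ay": 0,"az": 0.01,"tx": -0.005,"ty": 0.009,"tz": 0.3,"gripper": 1},
  {"ax": 0,"ay": 0,"az": 0.01,"tx": -0.005,"ty": 0.009,"tz": 0.32,"gripper": 1},
  {"ax": 0,"ay": 0,"az": 0.01,"tx": -0.005,"ty": 0.009,"tz": 0.326,"gripper": 1},
  {"ax": 0,"ay": 0,"az": 0.01,"tx": -0.005,"ty": 0.009,"tz": 0.326,"gripper": 1},
])

```text
time_s: 5.2
tcp_pos: [0.4644, -0.0583, 0.1073]
ee_rot: [0.99, -0.143, 0.0, -0.0]
wrist_force: [-0.7, -0.6, -0.3]
gripper_width: 0.366
```

```bash
python3 go.py .4643 -.0581 .1065 -16.4;  python3 - <<'E'
from h import *
s=read_camera("side");t=read_camera("top")
a=rects(t,[105,120,60],[130,255,255],(140,215,195,265))[0];b=rects(s,[105,120,60],[130,255,255],(220,245,275,300))[0]
print(a[:2],b[:2],tri(a[0],b[0]))
E
```

```text
t 5.2 tcp [ 0.4644 -0.0583  0.1073] yaw -16.5 F [-0.7 -0.6 -0.3] w 0.366
shift [-0.001 -0.001  0.003] turn [-0.    -0.    -0.002]
(array([166. , 241.6]), array([22. , 21.4])) (array([245.8, 276.8]), array([19.1, 18.4])) (array([0.52579232, 0.15385095, 0.07605085]), np.float64(0.0006268061429462104))
```

Emit:
carry_out([
  {"ax": 0,"ay": 0,"az": 0,"tx": 0,"ty": 0,"tz": 0.008,"gripper": 1},
  {"ax": 0,"ay": 0,"az": 0,"tx": 0,"ty": 0,"tz": 0.008,"gripper": 0.1},
  {"ax": 0,"ay": 0,"az": 0,"tx": 0,"ty": 0,"tz": 0.008,"gripper": -0.2},
  {"ax": 0,"ay": 0,"az": 0,"tx": 0,"ty": 0,"tz": 0.008,"gripper": -0.5},
  {"ax": 0,"ay": 0,"az": 0,"tx": 0,"ty": 0,"tz": 0.008,"gripper": -1},
  {"ax": 0,"ay": 0,"az": 0,"tx": 0,"ty": 0,"tz": 0.008,"gripper": -1},
  {"ax": 0,"ay": 0,"az": 0,"tx": 0,"ty": 0,"tz": 0.008,"gripper": -1},
  {"ax": 0,"ay": 0,"az": 0,"tx": 0,"ty": 0,"tz": 0.008,"gripper": -1},
])

```text
time_s: 6.1
tcp_pos: [0.4641, -0.0583, 0.1051]
ee_rot: [0.99, -0.143, -0.0, -0.0]
wrist_force: [0.8, -0.6, 0.2]
gripper_width: 0.999
```

Emit:
carry_out([
  {"ax": 0,"ay": 0,"az": 0,"tx": 0,"ty": 0,"tz": -0.05,"gripper": -1},
  {"ax": 0,"ay": 0,"az": 0,"tx": 0,"ty": 0,"tz": -0.15,"gripper": -1},
  {"ax": 0,"ay": 0,"az": 0,"tx": 0,"ty": 0,"tz": -0.3,"gripper": -1},
  {"ax": 0,"ay": 0,"az": 0,"tx": 0,"ty": 0,"tz": -0.38,"gripper": -1},
  {"ax": 0,"ay": 0,"az": 0,"tx": 0,"ty": 0,"tz": -0.38,"gripper": -1},
])

```text
time_s: 6.6
tcp_pos: [0.4663, -0.0586, 0.2039]
ee_rot: [0.99, -0.143, 0.003, -0.0]
wrist_force: [0.4, 0.5, 0.0]
gripper_width: 0.999
```

```bash
python3 go.py .4048 .2806 .14 -5;  python3 - <<'E'
from h import *
s=read_camera("side");t=read_camera("top")
a=rects(t,[105,120,60],[130,255,255],(130,205,205,275))[0];b=rects(s,[105,120,60],[130,255,255],(210,235,285,310))[0]
print(a[:2],b[:2],tri(a[0],b[0]))
p=[.4643,-.0581,.1];u,v=proj("side",p);u,v=int(u),int(v);a=s[v-60:v+60,u-80:u+80]
cv2.imwrite("pics/g3.png",cv2.resize(a,(400,300),interpolation=cv2.INTER_CUBIC)[:,:,::-1])
E
```

```text
t 6.6 tcp [ 0.4663 -0.0586  0.2039] yaw -16.5 F [0.4 0.5 0. ] w 0.999
shift [-0.622 -1.231  0.253] turn [-0.    -0.008 -0.255]
(array([165.3, 241.6]), array([22.7, 21.6])) (array([246. , 274.2]), array([18.1, 20. ])) (array([0.52559947, 0.15289523, 0.08582987]), np.float64(0.000840102224299463))
```

View pics/g3.png

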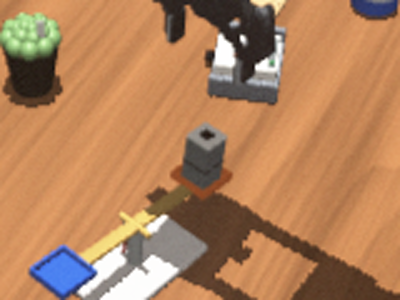

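Emit:
carry_out([
  {"ax": 0,"ay": 0,"az": -0.1,"tx": -0.08,"ty": -0.16,"tz": 0,"gripper": -1},
  {"ax": 0,"ay": 0,"az": -0.2,"tx": -0.16,"ty": -0.32,"tz": 0,"gripper": -1},
  {"ax": 0,"ay": 0,"az": -0.255,"tx": -0.24,"ty": -0.48,"tz": 0,"gripper": -1},
  {"ax": 0,"ay": 0,"az": -0.255,"tx": -0.32,"ty": -0.64,"tz": 0,"gripper": -1},
  {"ax": 0,"ay": 0,"az": -0.255,"tx": -0.4,"ty": -0.8,"tz": 0,"gripper": -1},
  {"ax": 0,"ay": 0,"az": -0.255,"tx": -0.48,"ty": -0.95,"tz": 0,"gripper": -1},
  {"ax": 0,"ay": 0,"az": -0.255,"tx": -0.48,"ty": -0.95,"tz": 0,"gripper": -1},
])

```text
time_s: 7.4
tcp_pos: [0.4147, 0.2072, 0.199]
ee_rot: [0.999, -0.042, -0.001, -0.0]
wrist_force: [0.3, 0.7, -0.5]
gripper_width: 0.998
```

```bash
python3 go.py .4048 .2806 .11 -5;  python3 - <<'E'
from h import *
s=read_camera("side");t=read_camera("top")
a=rects(t,[105,120,60],[130,255,255],(130,205,205,275));b=rects(s,[105,120,60],[130,255,255],(210,235,285,310))
print([r[:2] for r in a],[r[:2] for r in b]);a and b and print(tri(a[0][0],b[0][0]))
E
```

```text
t 7.4 tcp [0.4147 0.2072 0.199 ] yaw -4.8 F [ 0.3  0.7 -0.5] w 0.998
shift [-0.063 -0.289  0.356] turn [-0.     0.003  0.005]
[(array([165.3, 241.6]), array([22.7, 21.6]))] [(array([246. , 274.2]), array([18.1, 20. ]))]
(array([0.52559947, 0.15289523, 0.08582987]), np.float64(0.000840102224299463))
```

Emit:
carry_out([
  {"ax": 0,"ay": 0,"az": 0,"tx": -0.03,"ty": -0.15,"tz": 0.06,"gripper": -1},
  {"ax": 0,"ay": 0,"az": 0,"tx": -0.063,"ty": -0.289,"tz": 0.2,"gripper": -1},
  {"ax": 0,"ay": 0,"az": 0,"tx": -0.063,"ty": -0.289,"tz": 0.35,"gripper": -1},
  {"ax": 0,"ay": 0,"az": 0,"tx": -0.063,"ty": -0.289,"tz": 0.356,"gripper": -1},
  {"ax": 0,"ay": 0,"az": 0,"tx": -0.063,"ty": -0.289,"tz": 0.356,"gripper": -1},
])

```text
time_s: 8.0
tcp_pos: [0.4067, 0.2752, 0.1107]
ee_rot: [0.999, -0.044, -0.001, 0.001]
wrist_force: [1.0, 0.0, 0.7]
gripper_width: 1.001
```

```bash
python3 go.py .4048 .2806 .032 -5
```

```text
t 8.0 tcp [0.4067 0.2752 0.1107] yaw -5.1 F [1.  0.  0.7] w 1.001
shift [-0.009 -0.022  0.315] turn [ 0.003  0.003 -0.002]
```

Emit:
carry_out([
  {"ax": 0,"ay": 0,"az": 0,"tx": -0.003,"ty": -0.006,"tz": 0.06,"gripper": -1},
  {"ax": 0,"ay": 0,"az": 0,"tx": -0.003,"ty": -0.006,"tz": 0.15,"gripper": -1},
  {"ax": 0,"ay": 0,"az": 0,"tx": -0.003,"ty": -0.006,"tz": 0.24,"gripper": -1},
  {"ax": 0,"ay": 0,"az": 0,"tx": -0.003,"ty": -0.006,"tz": 0.3,"gripper": -1},
  {"ax": 0,"ay": 0,"az": 0,"tx": -0.003,"ty": -0.006,"tz": 0.315,"gripper": -1},
  {"ax": 0,"ay": 0,"az": 0,"tx": -0.003,"ty": -0.006,"tz": 0.315,"gripper": -1},
  {"ax": 0,"ay": 0,"az": 0,"tx": -0.003,"ty": -0.006,"tz": 0.315,"gripper": 0.2},
  {"ax": 0,"ay": 0,"az": 0,"tx": -0.003,"ty": -0.006,"tz": 0.315,"gripper": 1},
])

```text
time_s: 8.8
tcp_pos: [0.4073, 0.2787, 0.0336]
ee_rot: [0.999, -0.044, 0.001, -0.001]
wrist_force: [0.2, 0.5, -1.0]
gripper_width: 0.694
```

Emit:
carry_out([
  {"ax": 0,"ay": 0,"az": 0,"tx": 0,"ty": 0,"tz": 0,"gripper": 1},
  {"ax": 0,"ay": 0,"az": 0,"tx": 0,"ty": 0,"tz": 0,"gripper": 1},
  {"ax": 0,"ay": 0,"az": 0,"tx": 0,"ty": 0,"tz": 0,"gripper": 1},
  {"ax": 0,"ay": 0,"az": 0,"tx": 0,"ty": 0,"tz": 0,"gripper": 1},
  {"ax": 0,"ay": 0,"az": 0,"tx": 0,"ty": 0,"tz": 0,"gripper": 1},
])

```text
time_s: 9.3
tcp_pos: [0.4066, 0.2786, 0.033]
ee_rot: [0.999, -0.044, 0.0, -0.0]
wrist_force: [-2.3, -1.1, 7.3]
gripper_width: 0.364
```

```bash
python3 go.py .5262 .1524 .19 -16.4
```

```text
t 9.3 tcp [0.4066 0.2786 0.033 ] yaw -5.0 F [-2.3 -1.1  7.3] w 0.364
shift [ 0.521  0.461 -0.628] turn [-0.001 -0.001  0.253]
```

Emit:
carry_out([
  {"ax": 0,"ay": 0,"az": 0,"tx": 0,"ty": 0,"tz": -0.04,"gripper": 1},
  {"ax": 0,"ay": 0,"az": 0,"tx": 0,"ty": 0,"tz": -0.16,"gripper": 1},
  {"ax": 0,"ay": 0,"az": 0,"tx": 0,"ty": 0,"tz": -0.32,"gripper": 1},
  {"ax": 0,"ay": 0,"az": 0,"tx": 0,"ty": 0,"tz": -0.48,"gripper": 1},
  {"ax": 0,"ay": 0,"az": 0.08,"tx": 0.1,"ty": 0.1,"tz": -0.6,"gripper": 1},
  {"ax": 0,"ay": 0,"az": 0.16,"tx": 0.22,"ty": 0.22,"tz": -0.628,"gripper": 1},
  {"ax": 0,"ay": 0,"az": 0.25,"tx": 0.34,"ty": 0.34,"tz": -0.628,"gripper": 1},
  {"ax": 0,"ay": 0,"az": 0.25,"tx": 0.45,"ty": 0.42,"tz": -0.628,"gripper": 1},
])

```text
time_s: 10.1
tcp_pos: [0.5103, 0.1621, 0.1907]
ee_rot: [0.99, -0.143, 0.001, -0.0]
wrist_force: [0.3, 1.1, -1.9]
gripper_width: 0.362
```

Emit:
carry_out([
  {"ax": 0,"ay": 0,"az": 0,"tx": 0.05,"ty": 0.03,"tz": 0,"gripper": 1},
  {"ax": 0,"ay": 0,"az": 0,"tx": 0.05,"ty": 0.03,"tz": 0,"gripper": 1},
  {"ax": 0,"ay": 0,"az": 0,"tx": 0.05,"ty": 0.03,"tz": 0,"gripper": 1},
])

```text
time_s: 10.4
tcp_pos: [0.5184, 0.1535, 0.1892]
ee_rot: [0.99, -0.142, -0.001, 0.0]
wrist_force: [-0.3, 0.5, -1.3]
gripper_width: 0.366
```

```bash
python3 go.py .5258 .1505 .108 -16.4
```

```text
t 10.4 tcp [0.5184 0.1535 0.1892] yaw -16.3 F [-0.3  0.5 -1.3] w 0.366
shift [0.032 0.003 0.325] turn [0.    0.001 0.003]
```

Emit:
carry_out([
  {"ax": 0,"ay": 0,"az": 0,"tx": 0.032,"ty": 0.003,"tz": 0.05,"gripper": 1},
  {"ax": 0,"ay": 0,"az": 0,"tx": 0.032,"ty": 0.003,"tz": 0.13,"gripper": 1},
  {"ax": 0,"ay": 0,"az": 0,"tx": 0.032,"ty": 0.003,"tz": 0.2,"gripper": 1},
  {"ax": 0,"ay": 0,"az": 0,"tx": 0.032,"ty": 0.003,"tz": 0.24,"gripper": 1},
  {"ax": 0,"ay": 0,"az": 0,"tx": 0.032,"ty": 0.003,"tz": 0.26,"gripper": 1},
  {"ax": 0,"ay": 0,"az": 0,"tx": 0.032,"ty": 0.003,"tz": 0.28,"gripper": 1},
  {"ax": 0,"ay": 0,"az": 0,"tx": 0.032,"ty": 0.003,"tz": 0.3,"gripper": 1},
  {"ax": 0,"ay": 0,"az": 0,"tx": 0.032,"ty": 0.003,"tz": 0.315,"gripper": 1},
])

```text
time_s: 11.2
tcp_pos: [0.527, 0.1505, 0.1107]
ee_rot: [0.99, -0.141, 0.0, -0.0]
wrist_force: [0.1, -0.4, -0.7]
gripper_width: 0.367
```

Emit:
carry_out([
  {"ax": 0,"ay": 0,"az": 0,"tx": 0,"ty": 0,"tz": 0.01,"gripper": 1},
  {"ax": 0,"ay": 0,"az": 0,"tx": 0,"ty": 0,"tz": 0.01,"gripper": 1},
  {"ax": 0,"ay": 0,"az": 0,"tx": 0,"ty": 0,"tz": 0.01,"gripper": 1},
])

```text
time_s: 11.5
tcp_pos: [0.5268, 0.1503, 0.1083]
ee_rot: [0.99, -0.141, 0.0, -0.0]
wrist_force: [-0.2, -0.6, -1.0]
gripper_width: 0.366
```

```bash
python3 go.py .5258 .1505 .108 -16.4;  python3 - <<'E'
from h import *
s=read_camera("side");p=[.495,.05,.1];u,v=proj("side",p);u,v=int(u),int(v);a=s[v-75:v+75,u-100:u+100]
cv2.imwrite("pics/g4.png",cv2.resize(a,(600,450),interpolation=cv2.INTER_CUBIC)[:,:,::-1])
E
```

```text
t 11.5 tcp [0.5268 0.1503 0.1083] yaw -16.3 F [-0.2 -0.6 -1. ] w 0.366
shift [-0.004  0.     0.001] turn [-0.    -0.     0.003]
```

View pics/g4.png

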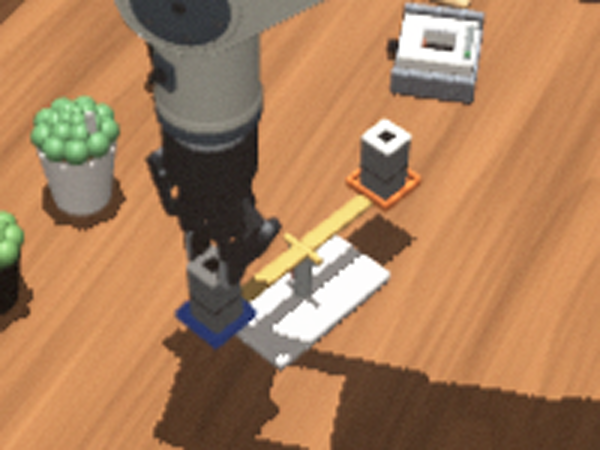

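Both cartridges sit inside their trays, A on the orange at crop (385,160) and B held on the blue at (215,290). I'll let B go.

Emit:
carry_out([
  {"ax": 0,"ay": 0,"az": 0,"tx": 0,"ty": 0,"tz": 0,"gripper": 0.1},
  {"ax": 0,"ay": 0,"az": 0,"tx": 0,"ty": 0,"tz": 0,"gripper": -0.2},
  {"ax": 0,"ay": 0,"az": 0,"tx": 0,"ty": 0,"tz": 0,"gripper": -0.5},
  {"ax": 0,"ay": 0,"az": 0,"tx": 0,"ty": 0,"tz": 0,"gripper": -1},
  {"ax": 0,"ay": 0,"az": 0,"tx": 0,"ty": 0,"tz": 0,"gripper": -1},
  {"ax": 0,"ay": 0,"az": 0,"tx": 0,"ty": 0,"tz": 0,"gripper": -1},
  {"ax": 0,"ay": 0,"az": 0,"tx": 0,"ty": 0,"tz": 0,"gripper": -1},
  {"ax": 0,"ay": 0,"az": 0,"tx": 0,"ty": 0,"tz": 0,"gripper": -1},
])

```text
time_s: 12.35
tcp_pos: [0.5267, 0.1503, 0.1081]
ee_rot: [0.99, -0.141, -0.0, 0.0]
wrist_force: [-0.3, -0.3, 0.1]
gripper_width: 0.998
```

Emit:
carry_out([
  {"ax": 0,"ay": 0,"az": 0,"tx": 0,"ty": 0,"tz": -0.05,"gripper": -1},
  {"ax": 0,"ay": 0,"az": 0,"tx": 0,"ty": 0,"tz": -0.15,"gripper": -1},
  {"ax": 0,"ay": 0,"az": 0,"tx": 0,"ty": 0,"tz": -0.3,"gripper": -1},
  {"ax": 0,"ay": 0,"az": 0,"tx": 0,"ty": 0,"tz": -0.36,"gripper": -1},
  {"ax": 0,"ay": 0,"az": 0,"tx": 0,"ty": 0,"tz": -0.36,"gripper": -1},
  {"ax": 0,"ay": 0,"az": 0,"tx": 0,"ty": 0,"tz": -0.36,"gripper": -1},
  {"ax": 0,"ay": 0,"az": 0,"tx": 0,"ty": 0,"tz": -0.36,"gripper": -1},
  {"ax": 0,"ay": 0,"az": 0,"tx": 0,"ty": 0,"tz": -0.36,"gripper": -1},
])

```text
time_s: 13.15
tcp_pos: [0.526, 0.1501, 0.197]
ee_rot: [0.99, -0.141, -0.001, 0.0]
wrist_force: [-0.3, -0.7, 0.9]
gripper_width: 1.002
```

```bash
python3 go.py .5258 .1505 .108 -16.4;  python3 - <<'E'
from h import *
s=read_camera("side");t=read_camera("top")
cv2.imwrite("pics/s5.png",s[:,:,::-1]);cv2.imwrite("pics/t5.png",t[:,:,::-1])
p=[.495,.05,.1];u,v=proj("side",p);u,v=int(u),int(v);a=s[v-75:v+75,u-100:u+100]
u,v=proj("top",p);u,v=int(u),int(v);b=t[v-75:v+75,u-100:u+100];print(proj("side",p),u,v)
f=lambda i:cv2.resize(i,(600,450),interpolation=cv2.INTER_CUBIC)
cv2.imwrite("pics/g5.png",f(a)[:,:,::-1])
E
```

```text
t 13.15 tcp [0.526  0.1501 0.197 ] yaw -16.3 F [-0.3 -0.7  0.9] w 1.002
shift [-0.001 -0.002  0.356] turn [0.001 0.002 0.003]
[274.51240507 248.44315451] 208 254
```

View pics/g5.png

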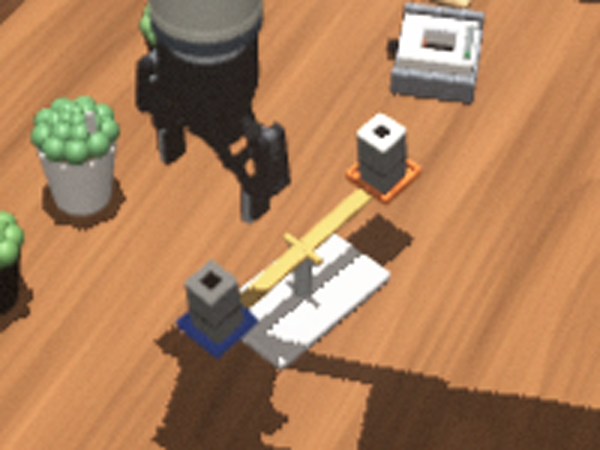

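```bash
python3 - <<'E'
from h import *
print(proj("side",[.529,.158,.127]), onz("side",244.3,266.7,.127), proj("side",[.4643,-.0581,.086+.064]),"A seen",174+381/3,173+131/3)
E
python3 go.py .528 .154 .14 -16.4 -6
```

```text
[243.30386817 264.78725689] [0.52367523 0.16226859 0.127     ] [302.78767718 214.06118579] A seen 301.0 216.66666666666666
t 13.25 tcp [0.5262 0.1502 0.1972] yaw -16.3 F [ 0.5  0.1 -0.2] w 1.004
shift [ 0.003 -0.017  0.229] turn [-0.132  0.002  0.003]
```

Emit:
carry_out([
  {"ax": -0.07,"ay": 0,"az": 0,"tx": 0.003,"ty": -0.017,"tz": 0.08,"gripper": -1},
  {"ax": -0.132,"ay": 0,"az": 0,"tx": 0.003,"ty": -0.017,"tz": 0.18,"gripper": -1},
  {"ax": -0.132,"ay": 0,"az": 0,"tx": 0.003,"ty": -0.017,"tz": 0.25,"gripper": -1},
  {"ax": -0.132,"ay": 0,"az": 0,"tx": 0.003,"ty": -0.017,"tz": 0.25,"gripper": -1},
  {"ax": -0.132,"ay": 0,"az": 0,"tx": 0.003,"ty": -0.017,"tz": 0.25,"gripper": -1},
])

```text
time_s: 13.75
tcp_pos: [0.5284, 0.1541, 0.1354]
ee_rot: [0.989, -0.141, -0.008, 0.051]
wrist_force: [-0.1, 0.6, 0.6]
gripper_width: 0.996
```

```bash
python3 go.py .528 .154 .0965 -16.4 -6
```

```text
t 13.75 tcp [0.5284 0.1541 0.1354] yaw -16.3 F [-0.1  0.6  0.6] w 0.996
shift [-0.001 -0.015  0.155] turn [-0.001  0.001  0.003]
```

Emit:
carry_out([
  {"ax": 0,"ay": 0,"az": 0.003,"tx": -0.001,"ty": -0.013,"tz": 0.06,"gripper": -1},
  {"ax": 0,"ay": 0,"az": 0.003,"tx": -0.001,"ty": -0.013,"tz": 0.12,"gripper": -1},
  {"ax": 0,"ay": 0,"az": 0.003,"tx": -0.001,"ty": -0.013,"tz": 0.155,"gripper": -1},
  {"ax": 0,"ay": 0,"az": 0.003,"tx": -0.001,"ty": -0.013,"tz": 0.155,"gripper": -1},
  {"ax": 0,"ay": 0,"az": 0.003,"tx": -0.001,"ty": -0.013,"tz": 0.155,"gripper": 0},
  {"ax": 0,"ay": 0,"az": 0.003,"tx": -0.001,"ty": -0.013,"tz": 0.155,"gripper": 0.1},
  {"ax": 0,"ay": 0,"az": 0.003,"tx": -0.001,"ty": -0.013,"tz": 0.155,"gripper": 0.2},
  {"ax": 0,"ay": 0,"az": 0.003,"tx": -0.001,"ty": -0.013,"tz": 0.155,"gripper": 0.25},
])

```text
time_s: 14.55
tcp_pos: [0.5284, 0.1536, 0.0971]
ee_rot: [0.988, -0.142, -0.007, 0.051]
wrist_force: [0.1, -0.6, 0.2]
gripper_width: 0.376
```

Emit:
carry_out([
  {"ax": 0,"ay": 0,"az": 0,"tx": 0,"ty": 0,"tz": 0,"gripper": 0.3},
  {"ax": 0,"ay": 0,"az": 0,"tx": 0,"ty": 0,"tz": 0,"gripper": 1},
  {"ax": 0,"ay": 0,"az": 0,"tx": 0,"ty": 0,"tz": 0,"gripper": 1},
  {"ax": 0,"ay": 0,"az": 0,"tx": 0,"ty": 0,"tz": 0,"gripper": 1},
  {"ax": 0,"ay": 0,"az": 0,"tx": 0,"ty": 0,"tz": 0,"gripper": 1},
], newtons=50)

```text
time_s: 15.05
tcp_pos: [0.5283, 0.1535, 0.0967]
ee_rot: [0.988, -0.142, -0.007, 0.051]
wrist_force: [0.0, 0.1, 0.4]
gripper_width: 0.356
```

```bash
python3 go.py .528 .154 .19 -16.4;  python3 - <<'E'
from h import *
s=read_camera("side");p=[.495,.05,.1];u,v=proj("side",p);u,v=int(u),int(v);a=s[v-75:v+75,u-100:u+100]
cv2.imwrite("pics/g6.png",cv2.resize(a,(600,450),interpolation=cv2.INTER_CUBIC)[:,:,::-1])
E
```

```text
t 15.05 tcp [0.5283 0.1535 0.0967] yaw -16.4 F [0.  0.1 0.4] w 0.356
shift [-0.001  0.037 -0.371] turn [ 0.132 -0.001  0.   ]
```

View pics/g6.png

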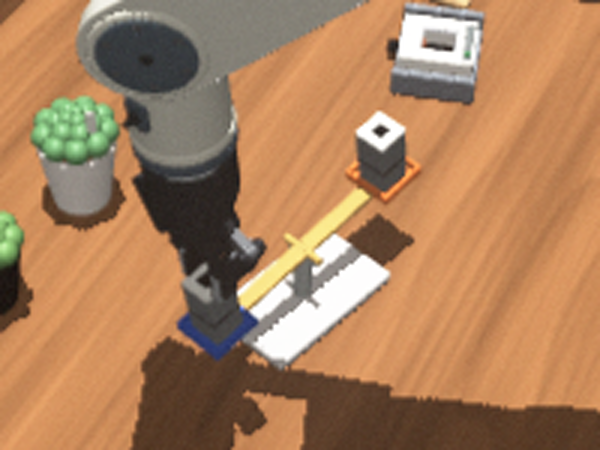

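Emit:
carry_out([
  {"ax": 0,"ay": 0,"az": 0,"tx": 0,"ty": 0.001,"tz": -0.01,"gripper": 1},
  {"ax": 0,"ay": 0,"az": 0,"tx": 0,"ty": 0.002,"tz": -0.02,"gripper": 1},
  {"ax": 0,"ay": 0,"az": 0,"tx": 0,"ty": 0.004,"tz": -0.04,"gripper": 1},
  {"ax": 0,"ay": 0,"az": 0,"tx": 0,"ty": 0.006,"tz": -0.06,"gripper": 1},
  {"ax": 0,"ay": 0,"az": 0,"tx": 0,"ty": 0.008,"tz": -0.08,"gripper": 1},
  {"ax": 0,"ay": 0,"az": 0,"tx": 0,"ty": 0.01,"tz": -0.1,"gripper": 1},
  {"ax": 0,"ay": 0,"az": 0,"tx": 0,"ty": 0.013,"tz": -0.13,"gripper": 1},
  {"ax": 0,"ay": 0,"az": 0,"tx": 0,"ty": 0.018,"tz": -0.18,"gripper": 1},
])

```text
time_s: 15.9
tcp_pos: [0.5277, 0.1535, 0.1422]
ee_rot: [0.988, -0.142, -0.008, 0.052]
wrist_force: [-0.0, 0.2, -0.1]
gripper_width: 0.35
```

Emit:
carry_out([
  {"ax": 0,"ay": 0,"az": 0,"tx": 0,"ty": 0.01,"tz": -0.1,"gripper": 1},
  {"ax": 0,"ay": 0,"az": 0,"tx": 0,"ty": 0.02,"tz": -0.2,"gripper": 1},
  {"ax": 0.06,"ay": 0,"az": 0,"tx": 0,"ty": 0.025,"tz": -0.25,"gripper": 1},
  {"ax": 0.132,"ay": 0,"az": 0,"tx": 0,"ty": 0.025,"tz": -0.25,"gripper": 1},
  {"ax": 0.132,"ay": 0,"az": 0,"tx": 0,"ty": 0.025,"tz": -0.25,"gripper": 1},
  {"ax": 0.132,"ay": 0,"az": 0,"tx": 0,"ty": 0.025,"tz": -0.25,"gripper": 1},
])

```text
time_s: 16.5
tcp_pos: [0.5282, 0.1535, 0.2052]
ee_rot: [0.99, -0.143, 0.0, 0.001]
wrist_force: [-0.1, 0.0, -1.4]
gripper_width: 0.352
```

```bash
python3 go.py .514 -.313 .2 17.3
python3 - <<'E'
from h import *
s=cv2.cvtColor(cv2.imread("pics/side0.png"),cv2.COLOR_BGR2RGB);t=cv2.cvtColor(cv2.imread("pics/top0.png"),cv2.COLOR_BGR2RGB)
# shuttle +y edge corners / red+green marks for height
for im,n,b in((t,"top",(330,218,390,268)),(s,"side",(300,168,348,208))):
    print(n,"green",[r[0] for r in rects(im,[45,100,60],[85,255,255],b,1)],"red",[r[0] for r in rects(im,[0,120,80],[12,255,255],b,1)])
for z in(.03,.035,.04):print(z,proj("side",onz("top",359.1,246.2,z)))
E
```

```text
t 16.5 tcp [0.5282 0.1535 0.2052] yaw -16.4 F [-0.1  0.  -1.4] w 0.352
shift [0.474 1.806 0.023] turn [ 0.002 -0.    -0.75 ]
top green [array([355.5, 261.5])] red [array([370. , 261.5]), array([356.5, 240.4]), array([359.5, 242.5])]
side green [] red [array([315. , 206.3]), array([344.8, 193.5]), array([339.4, 192.1]), array([302.8, 183.9]), array([346.5, 174.3]), array([333. , 173.4]), array([340.4, 172.1]), array([335.5, 168.5]), array([301. , 169.5])]
0.03 [320.13244181 186.76939835]
0.035 [320.11102849 185.80982658]
0.04 [320.08950809 184.84545658]
```

Emit:
carry_out([
  {"ax": 0,"ay": 0,"az": -0.08,"tx": 0.03,"ty": 0.1,"tz": 0,"gripper": 1},
  {"ax": 0,"ay": 0,"az": -0.16,"tx": 0.07,"ty": 0.25,"tz": 0,"gripper": 1},
  {"ax": 0,"ay": 0,"az": -0.26,"tx": 0.11,"ty": 0.42,"tz": 0,"gripper": 1},
  {"ax": 0,"ay": 0,"az": -0.36,"tx": 0.155,"ty": 0.59,"tz": 0,"gripper": 1},
  {"ax": 0,"ay": 0,"az": -0.46,"tx": 0.2,"ty": 0.76,"tz": 0,"gripper": 1},
  {"ax": 0,"ay": 0,"az": -0.56,"tx": 0.24,"ty": 0.92,"tz": 0,"gripper": 1},
  {"ax": 0,"ay": 0,"az": -0.66,"tx": 0.26,"ty": 1.0,"tz": 0,"gripper": 1},
])

```text
time_s: 17.2
tcp_pos: [0.5198, -0.1069, 0.2045]
ee_rot: [0.993, 0.117, -0.001, 0.001]
wrist_force: [-0.8, 0.3, -1.0]
gripper_width: 0.352
```

```bash
python3 go.py .5143 -.3142 .14 17.3
```

```text
t 17.2 tcp [ 0.5198 -0.1069  0.2045] yaw 13.4 F [-0.8  0.3 -1. ] w 0.352
shift [-0.213  0.801  0.26 ] turn [ 0.001  0.002 -0.086]
```

Emit:
carry_out([
  {"ax": 0,"ay": 0,"az": -0.06,"tx": -0.04,"ty": 0.16,"tz": 0,"gripper": 1},
  {"ax": 0,"ay": 0,"az": -0.086,"tx": -0.085,"ty": 0.32,"tz": 0,"gripper": 1},
  {"ax": 0,"ay": 0,"az": -0.086,"tx": -0.13,"ty": 0.48,"tz": 0.05,"gripper": 1},
  {"ax": 0,"ay": 0,"az": -0.086,"tx": -0.17,"ty": 0.63,"tz": 0.12,"gripper": 1},
  {"ax": 0,"ay": 0,"az": -0.086,"tx": -0.2,"ty": 0.74,"tz": 0.2,"gripper": 1},
  {"ax": 0,"ay": 0,"az": -0.086,"tx": -0.211,"ty": 0.793,"tz": 0.26,"gripper": 1},
  {"ax": 0,"ay": 0,"az": -0.086,"tx": -0.211,"ty": 0.793,"tz": 0.26,"gripper": 1},
  {"ax": 0,"ay": 0,"az": -0.086,"tx": -0.211,"ty": 0.793,"tz": 0.26,"gripper": 1},
])

```text
time_s: 18.0
tcp_pos: [0.5144, -0.3083, 0.1394]
ee_rot: [0.989, 0.149, -0.001, -0.001]
wrist_force: [0.6, 0.6, -0.6]
gripper_width: 0.353
```

```bash
python3 go.py .5143 -.3142 .1 17.3
python3 - <<'E'
from h import *
s=read_camera("side");t=read_camera("top");p=[.514,-.313,.07];u,v=proj("side",p);u,v=int(u),int(v);a=s[v-40:v+40,u-40:u+40];print(u-40,v-40)
u,v=proj("top",p);u,v=int(u),int(v);b=t[v-40:v+40,u-40:u+40];print(u-40,v-40)
f=lambda i:cv2.resize(i,(400,400),interpolation=cv2.INTER_CUBIC)
cv2.imwrite("pics/g7.png",np.hstack([f(a),f(b)])[:,:,::-1])
E
```

```text
t 18.0 tcp [ 0.5144 -0.3083  0.1394] yaw 17.2 F [ 0.6  0.6 -0.6] w 0.353
shift [-0.007  0.022  0.158] turn [-0.002  0.001 -0.003]
280 137
322 206
```

View pics/g7.png

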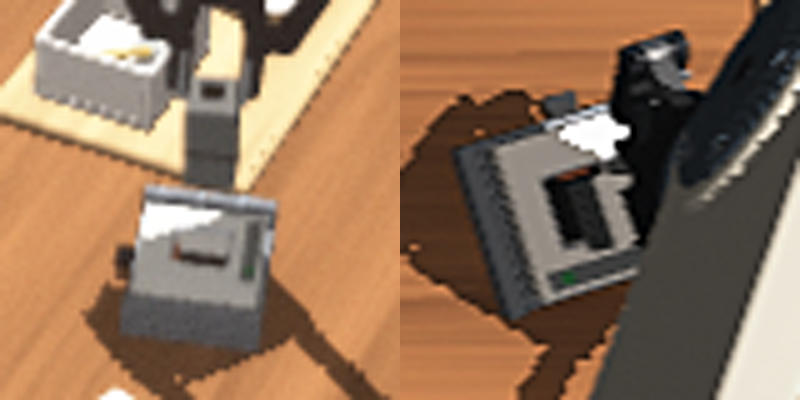

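```bash
python3 - <<'E'
from h import *
L=onz("side",317.4,173,.106);Rr=onz("side",327.6,174.4,.106)
m=(L+Rr)/2;y=np.array([-.297,.955,0]);print(L,Rr,np.linalg.norm(L-Rr),"centre",m-.016*y)
P=np.array([.5144,-.3083]);xd=np.array([.955,.297])
# predicted projections of bottom corners if centred on TCP
for sx in(1,-1):print(proj("side",[*(P+sx*.016*xd+.016*y[:2]),.106]))
E
python3 go.py .5143 -.3142 .1 17.3
```

```text
[ 0.51796562 -0.287996    0.106     ] [ 0.48717624 -0.2968049   0.106     ] 0.03202471992326362 centre [ 0.50732293 -0.30768045  0.106     ]
[315.39396694 172.27527224]
[325.59282638 173.52274611]
t 18.1 tcp [ 0.5151 -0.3083  0.1405] yaw 17.2 F [ 0.6  0.2 -1. ] w 0.354
shift [-0.01   0.022  0.162] turn [ 0.001 -0.001 -0.001]
```

Run:
```python
from h import *
s=read_camera("side");cv2.imwrite("pics/s8.png",s[:,:,::-1])
g=cv2.cvtColor(s,cv2.COLOR_RGB2HSV)
for r in(166,168,170,171,172,173,174):print(r,"S",g[r,311:334,1].tolist())
for r in(150,152,154,156):print(r,"V",g[r,311:336,2].tolist())
for r in(184,186,188):print(r,"V",g[r,306:336,2].tolist())
P=np.array([.5151,-.3083]);xd=np.array([.955,.297]);yd=np.array([-.297,.955])
for z in(.106,.17):print(z,[proj("side",[*(P+a*.016*xd+b*.016*yd),z]).round(1) for a,b in((1,1),(-1,1),(-1,-1),(1,-1))])
W=np.array([.514,-.3132]);print("well",[proj("side",[*(W+a*.0193*xd+b*.0188*yd),.035]).round(1) for a,b in((1,1),(-1,1),(-1,-1),(1,-1))])
```

```text
166 S [61, 60, 68, 70, 68, 88, 40, 24, 19, 21, 31, 23, 25, 28, 22, 33, 95, 78, 77, 82, 71, 67, 69]
168 S [79, 74, 71, 68, 67, 89, 49, 30, 28, 35, 27, 24, 27, 35, 41, 39, 99, 85, 74, 68, 63, 85, 97]
170 S [113, 109, 108, 103, 91, 86, 33, 23, 22, 18, 23, 19, 18, 21, 16, 26, 92, 72, 66, 93, 84, 109, 135]
171 S [135, 122, 112, 114, 108, 76, 32, 27, 18, 16, 25, 22, 16, 16, 22, 30, 87, 70, 65, 82, 99, 117, 144]
172 S [141, 141, 140, 135, 119, 67, 30, 22, 24, 18, 25, 24, 30, 24, 15, 56, 80, 62, 72, 87, 112, 137, 143]
173 S [138, 142, 143, 144, 142, 113, 62, 28, 27, 22, 23, 21, 25, 19, 22, 64, 85, 70, 79, 106, 134, 141, 142]
174 S [13, 16, 46, 55, 55, 76, 103, 102, 122, 107, 89, 84, 83, 82, 70, 86, 102, 86, 98, 117, 143, 145, 141]
150 V [235, 155, 87, 54, 82, 108, 63, 125, 144, 252, 254, 254, 254, 254, 254, 253, 238, 139, 105, 66, 49, 196, 247, 249, 249]
152 V [138, 133, 74, 49, 86, 101, 73, 144, 166, 172, 188, 191, 187, 203, 204, 198, 133, 109, 94, 61, 51, 237, 250, 251, 251]
154 V [135, 135, 105, 86, 99, 93, 115, 149, 158, 82, 51, 46, 53, 66, 144, 156, 100, 109, 80, 57, 77, 245, 252, 252, 
[... 184 characters left out ...]
35, 144, 158, 159, 159, 159, 158, 157, 156, 156, 155, 147, 132, 149, 158, 101, 81, 78, 139, 185, 166, 204]
186 V [110, 174, 162, 158, 157, 157, 152, 159, 123, 125, 152, 159, 159, 162, 158, 160, 160, 160, 157, 149, 143, 158, 139, 95, 80, 92, 150, 190, 134, 202]
188 V [57, 151, 159, 158, 159, 157, 159, 148, 125, 101, 61, 49, 52, 57, 71, 76, 76, 89, 98, 100, 151, 160, 113, 86, 78, 105, 113, 124, 192, 203]
0.106 [array([315.2, 172.2]), array([325.4, 173.5]), array([326.4, 167.1]), array([316.3, 165.9])]
0.17 [array([316.7, 156. ]), array([327.1, 157.2]), array([328.2, 150.9]), array([317.8, 149.7])]
well [array([313.5, 188.8]), array([325.4, 190.3]), array([326.5, 182.8]), array([314.8, 181.4])]
```

```bash
python3 go.py .515 -.3139 .085 17.3
```

```text
t 18.15 tcp [ 0.5151 -0.3083  0.1407] yaw 17.3 F [-0.7 -1.  -0.9] w 0.352
shift [-0.007  0.021  0.223] turn [ 0.001 -0.001 -0.001]
```

Emit:
carry_out([
  {"ax": 0,"ay": 0,"az": 0,"tx": -0.007,"ty": 0.021,"tz": 0.05,"gripper": 1},
  {"ax": 0,"ay": 0,"az": 0,"tx": -0.007,"ty": 0.021,"tz": 0.12,"gripper": 1},
  {"ax": 0,"ay": 0,"az": 0,"tx": -0.007,"ty": 0.021,"tz": 0.18,"gripper": 1},
  {"ax": 0,"ay": 0,"az": 0,"tx": -0.007,"ty": 0.021,"tz": 0.223,"gripper": 1},
  {"ax": 0,"ay": 0,"az": 0,"tx": -0.007,"ty": 0.021,"tz": 0.223,"gripper": 1},
  {"ax": 0,"ay": 0,"az": 0,"tx": -0.007,"ty": 0.021,"tz": 0.223,"gripper": 1},
])

```text
time_s: 18.75
tcp_pos: [0.5143, -0.3149, 0.0839]
ee_rot: [0.989, 0.149, -0.0, -0.0]
wrist_force: [0.6, -0.2, -0.6]
gripper_width: 0.353
```

Emit:
carry_out([
  {"ax": 0,"ay": 0,"az": 0,"tx": 0,"ty": 0,"tz": 0.012,"gripper": 1},
  {"ax": 0,"ay": 0,"az": 0,"tx": 0,"ty": 0,"tz": 0.024,"gripper": 1},
  {"ax": 0,"ay": 0,"az": 0,"tx": 0,"ty": 0,"tz": 0.036,"gripper": 1},
  {"ax": 0,"ay": 0,"az": 0,"tx": 0,"ty": 0,"tz": 0.036,"gripper": 1},
])

```text
time_s: 19.15
tcp_pos: [0.5141, -0.3148, 0.0747]
ee_rot: [0.989, 0.149, -0.0, -0.0]
wrist_force: [0.2, 0.2, -0.7]
gripper_width: 0.347
```

Emit:
carry_out([
  {"ax": 0,"ay": 0,"az": 0,"tx": 0.004,"ty": -0.003,"tz": 0.005,"gripper": 1},
  {"ax": 0,"ay": 0,"az": 0,"tx": 0.004,"ty": -0.003,"tz": 0.01,"gripper": 1},
  {"ax": 0,"ay": 0,"az": 0,"tx": 0.004,"ty": -0.003,"tz": 0.015,"gripper": 1},
  {"ax": 0,"ay": 0,"az": 0,"tx": 0.004,"ty": -0.003,"tz": 0.02,"gripper": 1},
  {"ax": 0,"ay": 0,"az": 0,"tx": 0.004,"ty": -0.003,"tz": 0.02,"gripper": 1},
])

```text
time_s: 19.65
tcp_pos: [0.5156, -0.3138, 0.0701]
ee_rot: [0.989, 0.149, 0.001, 0.0]
wrist_force: [3.1, 1.6, -0.8]
gripper_width: 0.353
```

Emit:
carry_out([
  {"ax": 0,"ay": 0,"az": 0,"tx": 0,"ty": 0,"tz": 0.006,"gripper": 1},
  {"ax": 0,"ay": 0,"az": 0,"tx": 0,"ty": 0,"tz": 0.012,"gripper": 1},
  {"ax": 0,"ay": 0,"az": 0,"tx": 0,"ty": 0,"tz": 0.012,"gripper": 1},
])

```text
time_s: 19.95
tcp_pos: [0.5155, -0.3139, 0.0671]
ee_rot: [0.989, 0.149, 0.001, 0.0]
wrist_force: [2.6, 2.7, 0.0]
gripper_width: 0.354
```

Emit:
carry_out([
  {"ax": 0,"ay": 0,"az": 0,"tx": 0.004,"ty": -0.003,"tz": 0.006,"gripper": 1},
  {"ax": 0,"ay": 0,"az": 0,"tx": 0.004,"ty": -0.003,"tz": 0.012,"gripper": 1},
  {"ax": 0,"ay": 0,"az": 0,"tx": 0.004,"ty": -0.003,"tz": 0.012,"gripper": 1},
])

```text
time_s: 20.25
tcp_pos: [0.5156, -0.313, 0.0638]
ee_rot: [0.989, 0.149, -0.0, 0.0]
wrist_force: [1.6, -1.0, 1.5]
gripper_width: 0.354
```

Emit:
carry_out([
  {"ax": 0,"ay": 0,"az": 0,"tx": 0,"ty": 0,"tz": 0.006,"gripper": 1},
  {"ax": 0,"ay": 0,"az": 0,"tx": 0,"ty": 0,"tz": 0.012,"gripper": 1},
  {"ax": 0,"ay": 0,"az": 0,"tx": 0,"ty": 0,"tz": 0.012,"gripper": 1},
])

```text
time_s: 20.55
tcp_pos: [0.5156, -0.3129, 0.0607]
ee_rot: [0.989, 0.149, -0.0, -0.0]
wrist_force: [1.6, -1.7, 0.7]
gripper_width: 0.352
```

Emit:
carry_out([
  {"ax": 0,"ay": 0,"az": 0,"tx": 0,"ty": 0,"tz": 0.006,"gripper": 1},
  {"ax": 0,"ay": 0,"az": 0,"tx": 0,"ty": 0,"tz": 0.012,"gripper": 1},
  {"ax": 0,"ay": 0,"az": 0,"tx": 0,"ty": 0,"tz": 0.012,"gripper": 1},
])

```text
time_s: 20.85
tcp_pos: [0.5156, -0.3127, 0.0577]
ee_rot: [0.989, 0.149, -0.0, -0.0]
wrist_force: [-0.1, 0.0, 0.5]
gripper_width: 0.352
```

Emit:
carry_out([
  {"ax": 0,"ay": 0,"az": 0,"tx": 0,"ty": 0,"tz": 0.006,"gripper": 1},
  {"ax": 0,"ay": 0,"az": 0,"tx": 0,"ty": 0,"tz": 0.012,"gripper": 1},
  {"ax": 0,"ay": 0,"az": 0,"tx": 0,"ty": 0,"tz": 0.012,"gripper": 1},
])

```text
time_s: 21.15
tcp_pos: [0.5156, -0.3128, 0.0547]
ee_rot: [0.989, 0.149, -0.0, -0.0]
wrist_force: [-0.1, -0.5, 0.3]
gripper_width: 0.353
```

Emit:
carry_out([
  {"ax": 0,"ay": 0,"az": 0,"tx": 0,"ty": 0,"tz": 0.004,"gripper": 1},
  {"ax": 0,"ay": 0,"az": 0,"tx": 0,"ty": 0,"tz": 0.008,"gripper": 1},
  {"ax": 0,"ay": 0,"az": 0,"tx": 0,"ty": 0,"tz": 0.008,"gripper": 1},
])

```text
time_s: 21.45
tcp_pos: [0.5157, -0.3132, 0.0535]
ee_rot: [0.989, 0.149, 0.0, 0.0]
wrist_force: [-3.0, -2.1, 7.4]
gripper_width: 0.354
```

Emit:
carry_out([
  {"ax": 0,"ay": 0,"az": 0,"tx": 0,"ty": 0,"tz": 0.004,"gripper": 1},
  {"ax": 0,"ay": 0,"az": 0,"tx": 0,"ty": 0,"tz": 0.008,"gripper": 1},
  {"ax": 0,"ay": 0,"az": 0,"tx": 0,"ty": 0,"tz": 0.008,"gripper": 1},
])

```text
time_s: 21.75
tcp_pos: [0.5161, -0.314, 0.0532]
ee_rot: [0.989, 0.15, 0.0, 0.001]
wrist_force: [-6.5, -1.9, 23.1]
gripper_width: 0.351
```

Emit:
carry_out([
  {"ax": 0,"ay": 0,"az": 0,"tx": 0,"ty": 0,"tz": 0.004,"gripper": 1},
  {"ax": 0,"ay": 0,"az": 0,"tx": 0,"ty": 0,"tz": 0.008,"gripper": 1},
  {"ax": 0,"ay": 0,"az": 0,"tx": 0,"ty": 0,"tz": 0.008,"gripper": 1},
])

```text
time_s: 22.05
tcp_pos: [0.5166, -0.3151, 0.053]
ee_rot: [0.989, 0.15, 0.001, 0.002]
wrist_force: [-11.6, -2.3, 39.0]
gripper_width: 0.351
```

Emit:
carry_out([
  {"ax": 0,"ay": 0,"az": 0,"tx": 0,"ty": 0,"tz": -0.014,"gripper": 1},
  {"ax": 0,"ay": 0,"az": 0,"tx": 0,"ty": 0,"tz": -0.014,"gripper": 1},
])

```text
time_s: 22.25
tcp_pos: [0.5159, -0.3135, 0.0534]
ee_rot: [0.989, 0.149, 0.0, 0.001]
wrist_force: [-3.7, -1.8, 13.9]
gripper_width: 0.349
```

Run:
```python
from h import *
s=read_camera("side");t=read_camera("top");cv2.imwrite("pics/s9.png",s[:,:,::-1]);cv2.imwrite("pics/t9.png",t[:,:,::-1])
f=lambda i:cv2.resize(i,(400,400),interpolation=cv2.INTER_NEAREST)
a=s[155:205,295:345];p=proj("top",[.5145,-.313,.05]).astype(int);b=t[p[1]-40:p[1]+40,p[0]-40:p[0]+40]
cv2.imwrite("pics/g9.png",np.hstack([f(a),f(b)])[:,:,::-1])
```

```text
(no output)
```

View pics/g9.png

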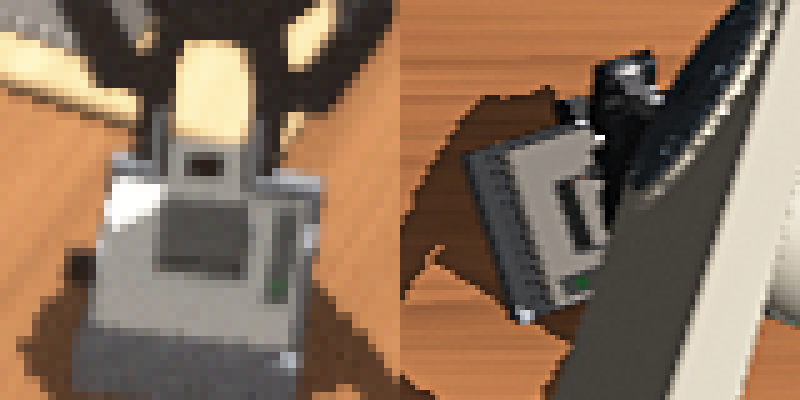

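Run:
```python
from h import *
s=cv2.imread("pics/s9.png");s0=cv2.imread("pics/side0.png");s8=cv2.imread("pics/s8.png")
V=lambda i,c:i[:,:,:].mean(2).astype(int)[:,c]
for c in(319,320,321):print(c,"now",V(s,c)[168:194].tolist())
print("before insertion(s8) ",[V(s8,c)[148:176].tolist() for c in(321,322)])
print("s8 well col",V(s8,320)[178:194].tolist())
xd=np.array([.955,.297]);yd=np.array([-.297,.955]);P=np.array([.515,-.313])
for m in(.03,.035,.04):
  q=lambda b,z:proj("side",[*(P+b*yd),z]).round(1)
  print(m,"cap back/front if home",q(-.016,m+.042),q(.016,m+.042),"face meets mouth",q(.016,m),"lead-in front edge",q(.0188,m),"cap front if jam z=.084",q(.016,.084),"shuttle front edge",q(.035,m))
```

```text
319 now [227, 227, 223, 200, 162, 151, 86, 36, 50, 132, 155, 140, 96, 78, 75, 76, 75, 80, 78, 58, 73, 119, 145, 153, 153, 151]
320 now [225, 224, 223, 213, 171, 150, 85, 32, 35, 129, 151, 138, 97, 77, 76, 78, 74, 78, 77, 70, 72, 107, 142, 150, 151, 154]
321 now [224, 226, 226, 218, 180, 155, 82, 32, 32, 128, 149, 137, 97, 75, 78, 75, 75, 79, 74, 68, 65, 91, 140, 150, 153, 151]
before insertion(s8)  [[210, 231, 234, 218, 172, 94, 43, 40, 104, 144, 149, 105, 79, 76, 76, 79, 73, 78, 76, 58, 71, 80, 76, 79, 78, 75, 70, 163], [232, 234, 235, 220, 173, 90, 38, 37, 102, 143, 151, 106, 77, 75, 77, 80, 78, 77, 75, 60, 71, 79, 78, 78, 80, 80, 70, 154]]
s8 well col [134, 252, 254, 240, 166, 147, 151, 156, 151, 124, 65, 49, 130, 150, 154, 153]
0.03 cap back/front if home [321.2 173.9] [320.1 180.2] face meets mouth [319.1 190.1] lead-in front edge [319.  190.7] cap front if jam z=.084 [320.4 177.4] shuttle front edge [318.4 194. ]
0.035 cap back/front if home [321.3 172.7] [320.2 179. ] face meets mouth [319.2 189. ] lead-in front edge [319.1 189.5] cap front if jam z=.084 [320.4 177.4] shuttle front edge [318.6 192.8]
0.04 cap back/front if home [321.4 171.5] [320.3 177.8] face meets mouth [319.3 187.8] lead-in front edge [319.2 188.4] cap front if jam z=.084 [320.4 177.4] shuttle front edge [318.7 191.7]
```

Emit:
carry_out([
  {"ax": 0,"ay": 0,"az": 0,"tx": 0,"ty": 0,"tz": 0,"gripper": 0},
  {"ax": 0,"ay": 0,"az": 0,"tx": 0,"ty": 0,"tz": 0,"gripper": -0.4},
  {"ax": 0,"ay": 0,"az": 0,"tx": 0,"ty": 0,"tz": 0,"gripper": -1},
  {"ax": 0,"ay": 0,"az": 0,"tx": 0,"ty": 0,"tz": 0,"gripper": -1},
  {"ax": 0,"ay": 0,"az": 0,"tx": 0,"ty": 0,"tz": 0,"gripper": -1},
  {"ax": 0,"ay": 0,"az": 0,"tx": 0,"ty": 0,"tz": 0,"gripper": -1},
])

```text
time_s: 22.95
tcp_pos: [0.5157, -0.3128, 0.0524]
ee_rot: [0.989, 0.149, 0.0, -0.0]
wrist_force: [0.2, -0.1, 0.5]
gripper_width: 1.001
```

Emit:
carry_out([
  {"ax": 0,"ay": 0,"az": 0,"tx": 0,"ty": 0,"tz": -0.05,"gripper": -1},
  {"ax": 0,"ay": 0,"az": 0,"tx": 0,"ty": 0,"tz": -0.15,"gripper": -1},
  {"ax": 0,"ay": 0,"az": 0,"tx": 0,"ty": 0,"tz": -0.25,"gripper": -1},
  {"ax": 0,"ay": 0,"az": 0,"tx": 0,"ty": 0,"tz": -0.3,"gripper": 0},
  {"ax": 0,"ay": 0,"az": 0,"tx": 0,"ty": 0,"tz": -0.3,"gripper": 1},
  {"ax": 0,"ay": 0,"az": 0,"tx": 0,"ty": 0,"tz": -0.3,"gripper": 1},
  {"ax": 0,"ay": 0,"az": 0,"tx": 0,"ty": 0,"tz": -0.3,"gripper": 1},
  {"ax": 0,"ay": 0,"az": 0,"tx": 0,"ty": 0,"tz": -0.3,"gripper": 1},
])

```text
time_s: 23.75
tcp_pos: [0.5151, -0.3125, 0.1263]
ee_rot: [0.989, 0.149, -0.001, -0.001]
wrist_force: [0.5, -0.0, -0.0]
gripper_width: 0.144
```

```bash
python3 go.py .515 -.313 .09 17.3
python3 - <<'E'
from h import *
s=read_camera("side");cv2.imwrite("pics/s10.png",s[:,:,::-1])
for c in(319,320,321):print(c,s.mean(2).astype(int)[168:194,c].tolist())
E
```

```text
t 23.75 tcp [ 0.5151 -0.3125  0.1263] yaw 17.2 F [ 0.5 -0.  -0. ] w 0.144
shift [-0.001  0.002  0.145] turn [-0.002  0.001 -0.003]
319 [227, 226, 224, 200, 166, 135, 77, 44, 56, 132, 153, 137, 99, 78, 77, 79, 81, 78, 76, 60, 75, 119, 146, 149, 153, 151]
320 [223, 224, 224, 214, 171, 146, 82, 35, 41, 131, 155, 140, 99, 74, 78, 77, 80, 79, 78, 62, 72, 106, 140, 152, 154, 156]
321 [224, 224, 225, 216, 179, 157, 88, 36, 35, 128, 150, 138, 96, 77, 79, 77, 78, 78, 79, 70, 64, 91, 139, 153, 148, 151]
```

Emit:
carry_out([
  {"ax": 0,"ay": 0,"az": 0,"tx": 0,"ty": 0,"tz": 0.05,"gripper": 1},
  {"ax": 0,"ay": 0,"az": 0,"tx": 0,"ty": 0,"tz": 0.1,"gripper": 1},
  {"ax": 0,"ay": 0,"az": 0,"tx": 0,"ty": 0,"tz": 0.13,"gripper": 1},
  {"ax": 0,"ay": 0,"az": 0,"tx": 0,"ty": 0,"tz": 0.145,"gripper": 1},
  {"ax": 0,"ay": 0,"az": 0,"tx": 0,"ty": 0,"tz": 0.15,"gripper": 1},
  {"ax": 0,"ay": 0,"az": 0,"tx": 0,"ty": 0,"tz": 0.15,"gripper": 1},
])

```text
time_s: 24.4
tcp_pos: [0.5158, -0.3129, 0.0899]
ee_rot: [0.989, 0.149, 0.0, 0.0]
wrist_force: [0.6, 0.5, -0.2]
gripper_width: 0.003
```

Emit:
carry_out([
  {"ax": 0,"ay": 0,"az": 0,"tx": 0,"ty": 0,"tz": 0.006,"gripper": 1},
  {"ax": 0,"ay": 0,"az": 0,"tx": 0,"ty": 0,"tz": 0.012,"gripper": 1},
  {"ax": 0,"ay": 0,"az": 0,"tx": 0,"ty": 0,"tz": 0.018,"gripper": 1},
  {"ax": 0,"ay": 0,"az": 0,"tx": 0,"ty": 0,"tz": 0.018,"gripper": 1},
])

```text
time_s: 24.8
tcp_pos: [0.5157, -0.3128, 0.0854]
ee_rot: [0.989, 0.149, 0.0, 0.0]
wrist_force: [0.4, -0.0, 0.0]
gripper_width: 0.0
```

Emit:
carry_out([
  {"ax": 0,"ay": 0,"az": 0,"tx": 0,"ty": 0,"tz": 0.006,"gripper": 1},
  {"ax": 0,"ay": 0,"az": 0,"tx": 0,"ty": 0,"tz": 0.012,"gripper": 1},
  {"ax": 0,"ay": 0,"az": 0,"tx": 0,"ty": 0,"tz": 0.012,"gripper": 1},
])

```text
time_s: 25.1
tcp_pos: [0.5156, -0.3128, 0.0823]
ee_rot: [0.989, 0.149, -0.0, -0.0]
wrist_force: [-0.6, 0.7, 0.4]
gripper_width: -0.003
```

Emit:
carry_out([
  {"ax": 0,"ay": 0,"az": 0,"tx": 0,"ty": 0,"tz": 0.006,"gripper": 1},
  {"ax": 0,"ay": 0,"az": 0,"tx": 0,"ty": 0,"tz": 0.006,"gripper": 1},
])

```text
time_s: 25.3
tcp_pos: [0.5157, -0.3128, 0.0808]
ee_rot: [0.989, 0.149, 0.0, -0.0]
wrist_force: [0.7, 0.5, -0.4]
gripper_width: 0.004
```

Emit:
carry_out([
  {"ax": 0,"ay": 0,"az": 0,"tx": 0,"ty": 0,"tz": 0.006,"gripper": 1},
  {"ax": 0,"ay": 0,"az": 0,"tx": 0,"ty": 0,"tz": 0.006,"gripper": 1},
])

```text
time_s: 25.5
tcp_pos: [0.5157, -0.3128, 0.0793]
ee_rot: [0.989, 0.149, 0.0, -0.0]
wrist_force: [0.3, -0.6, -0.8]
gripper_width: -0.001
```

Emit:
carry_out([
  {"ax": 0,"ay": 0,"az": 0,"tx": 0,"ty": 0,"tz": 0.006,"gripper": 1},
  {"ax": 0,"ay": 0,"az": 0,"tx": 0,"ty": 0,"tz": 0.006,"gripper": 1},
])

```text
time_s: 25.7
tcp_pos: [0.5157, -0.3128, 0.0778]
ee_rot: [0.989, 0.149, 0.0, -0.0]
wrist_force: [0.4, -0.7, 0.2]
gripper_width: 0.001
```

Emit:
carry_out([
  {"ax": 0,"ay": 0,"az": 0,"tx": 0,"ty": 0,"tz": 0.006,"gripper": 1},
  {"ax": 0,"ay": 0,"az": 0,"tx": 0,"ty": 0,"tz": 0.006,"gripper": 1},
])

```text
time_s: 25.9
tcp_pos: [0.5157, -0.3128, 0.0763]
ee_rot: [0.989, 0.149, -0.0, -0.0]
wrist_force: [-0.1, 0.2, 1.0]
gripper_width: -0.003
```

Emit:
carry_out([
  {"ax": 0,"ay": 0,"az": 0,"tx": 0,"ty": 0,"tz": 0.006,"gripper": 1},
  {"ax": 0,"ay": 0,"az": 0,"tx": 0,"ty": 0,"tz": 0.006,"gripper": 1},
])

```text
time_s: 26.1
tcp_pos: [0.5157, -0.3128, 0.0748]
ee_rot: [0.989, 0.149, -0.0, -0.0]
wrist_force: [0.0, 0.5, -0.2]
gripper_width: -0.001
```

Emit:
carry_out([
  {"ax": 0,"ay": 0,"az": 0,"tx": 0,"ty": 0,"tz": 0.006,"gripper": 1},
  {"ax": 0,"ay": 0,"az": 0,"tx": 0,"ty": 0,"tz": 0.006,"gripper": 1},
])

```text
time_s: 26.3
tcp_pos: [0.5157, -0.3128, 0.0733]
ee_rot: [0.989, 0.149, 0.0, -0.0]
wrist_force: [-0.3, 0.4, -0.1]
gripper_width: -0.001
```

Run:
```python
from h import *
s=read_camera("side")
f=lambda i:cv2.resize(i,(400,400),interpolation=cv2.INTER_CUBIC)
s0=cv2.imread("pics/s10.png")[:,:,::-1]
cv2.imwrite("pics/g11.png",np.hstack([f(s0[150:200,295:345]),f(s[150:200,295:345])])[:,:,::-1])
```

```text
(no output)
```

View pics/g11.png

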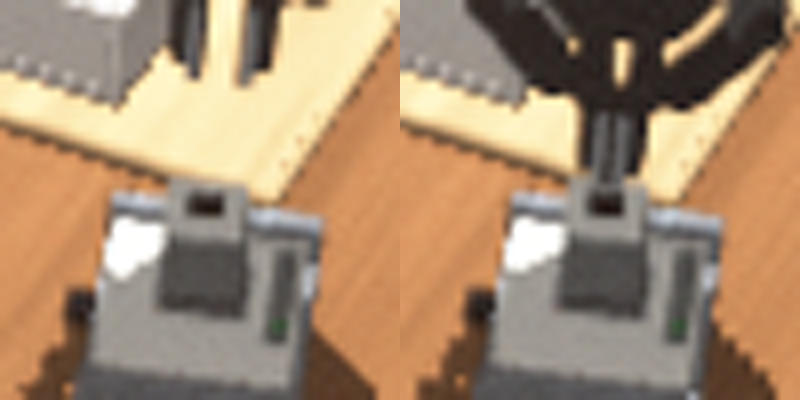

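Emit:
carry_out([
  {"ax": 0,"ay": 0,"az": 0,"tx": 0,"ty": 0,"tz": 0.005,"gripper": 1},
  {"ax": 0,"ay": 0,"az": 0,"tx": 0,"ty": 0,"tz": 0.005,"gripper": 1},
])

```text
time_s: 26.55
tcp_pos: [0.5157, -0.3128, 0.0721]
ee_rot: [0.989, 0.149, 0.0, -0.0]
wrist_force: [0.0, 0.3, 0.2]
gripper_width: 0.001
```

Emit:
carry_out([
  {"ax": 0,"ay": 0,"az": 0,"tx": 0,"ty": 0,"tz": 0.005,"gripper": 1},
  {"ax": 0,"ay": 0,"az": 0,"tx": 0,"ty": 0,"tz": 0.005,"gripper": 1},
])

```text
time_s: 26.75
tcp_pos: [0.5157, -0.3128, 0.0709]
ee_rot: [0.989, 0.149, 0.0, -0.0]
wrist_force: [-0.2, 0.6, -0.5]
gripper_width: 0.001
```

Run:
```python
from h import *
st=telemetry.read_state();print(st["tcp_pos"],proj("side",[.5157,-.3128,.0733]))
s=read_camera("side")
for c in(319,320,321,322):print(c,s.mean(2).astype(int)[164:194,c].tolist())
# height from cap centre seen 320.2,176.0 and well position
for z in(.066,.072,.076,.08,.084):print(z,onz("side",320.2,175.7,z))
```

```text
[ 0.51569618 -0.31281425  0.07088283] [320.42342487 176.70110668]
319 [37, 71, 83, 93, 100, 101, 101, 102, 108, 98, 63, 38, 57, 132, 151, 139, 95, 77, 73, 76, 78, 78, 77, 61, 71, 118, 147, 154, 151, 152]
320 [56, 82, 88, 94, 80, 78, 67, 66, 65, 56, 35, 34, 35, 129, 152, 137, 98, 76, 79, 78, 73, 77, 74, 67, 68, 105, 144, 153, 153, 153]
321 [45, 50, 56, 61, 54, 66, 68, 78, 84, 82, 51, 32, 31, 128, 148, 138, 95, 78, 77, 77, 74, 79, 79, 65, 62, 91, 140, 152, 152, 153]
322 [45, 88, 98, 100, 97, 102, 100, 102, 101, 111, 68, 46, 47, 129, 153, 142, 100, 78, 77, 78, 79, 81, 80, 69, 65, 89, 136, 150, 153, 154]
0.066 [ 0.52127502 -0.32526359  0.066     ]
0.072 [ 0.51883804 -0.31849151  0.072     ]
0.076 [ 0.51721339 -0.3139768   0.076     ]
0.08 [ 0.51558873 -0.30946208  0.08      ]
0.084 [ 0.51396408 -0.30494737  0.084     ]
```

Emit:
carry_out([
  {"ax": 0,"ay": 0,"az": 0,"tx": 0,"ty": 0,"tz": 0.004,"gripper": 1},
  {"ax": 0,"ay": 0,"az": 0,"tx": 0,"ty": 0,"tz": 0.004,"gripper": 1},
])

```text
time_s: 27.0
tcp_pos: [0.5157, -0.3128, 0.0699]
ee_rot: [0.989, 0.149, 0.0, 0.0]
wrist_force: [0.2, -0.4, -0.2]
gripper_width: 0.001
```

Emit:
carry_out([
  {"ax": 0,"ay": 0,"az": 0,"tx": 0,"ty": 0,"tz": 0.004,"gripper": 1},
  {"ax": 0,"ay": 0,"az": 0,"tx": 0,"ty": 0,"tz": 0.004,"gripper": 1},
])

```text
time_s: 27.2
tcp_pos: [0.5157, -0.3128, 0.0689]
ee_rot: [0.989, 0.149, 0.0, -0.0]
wrist_force: [0.5, 0.4, -0.1]
gripper_width: -0.001
```

Emit:
carry_out([
  {"ax": 0,"ay": 0,"az": 0,"tx": 0,"ty": 0,"tz": 0.004,"gripper": 1},
  {"ax": 0,"ay": 0,"az": 0,"tx": 0,"ty": 0,"tz": 0.004,"gripper": 1},
])

```text
time_s: 27.4
tcp_pos: [0.5157, -0.3128, 0.0679]
ee_rot: [0.989, 0.149, 0.0, 0.0]
wrist_force: [-0.5, -0.1, 0.5]
gripper_width: 0.005
```

Run:
```python
from h import *
s=read_camera("side").astype(int);s0=cv2.imread("pics/s10.png")[:,:,::-1].astype(int)
d=np.abs(s-s0).max(2)
for r in range(168,184):print(r,d[r,312:332].tolist())
print(proj("side",[.5157,-.3128,.068]),proj("side",[.5157,-.3128,.076]),proj("side",[.5157,-.3128,.082]))
xd=np.array([.955,.297]);yd=np.array([-.297,.955]);P=np.array([.5157,-.3128])
print([proj("side",[*(P+a*.011*yd),.068]).round(1).tolist() for a in(1,-1)])
print([proj("side",[*(P+a*.016*xd+b*.016*yd),.072]).round(1).tolist() for a,b in((1,1),(-1,1),(-1,-1),(1,-1))])
```

```text
168 [3, 2, 2, 5, 33, 140, 205, 152, 168, 194, 151, 184, 205, 167, 16, 1, 1, 2, 5, 1]
169 [1, 1, 2, 3, 33, 140, 201, 152, 172, 185, 146, 177, 206, 158, 16, 3, 2, 0, 3, 2]
170 [3, 1, 2, 1, 34, 141, 197, 149, 177, 181, 150, 185, 205, 83, 12, 4, 2, 1, 2, 1]
171 [1, 3, 3, 3, 54, 145, 175, 135, 176, 167, 146, 192, 209, 64, 5, 2, 1, 3, 1, 2]
172 [1, 5, 3, 2, 16, 72, 88, 84, 129, 123, 125, 175, 192, 36, 4, 1, 2, 1, 1, 3]
173 [5, 3, 4, 4, 3, 15, 27, 27, 91, 70, 49, 63, 46, 8, 1, 4, 2, 2, 2, 1]
174 [3, 2, 6, 4, 6, 1, 2, 8, 38, 11, 21, 6, 5, 1, 7, 1, 1, 2, 3, 3]
175 [4, 3, 3, 2, 3, 4, 1, 4, 2, 14, 24, 3, 1, 2, 4, 3, 3, 4, 4, 3]
176 [2, 1, 2, 2, 2, 3, 3, 3, 5, 4, 1, 3, 1, 2, 5, 5, 2, 3, 4, 1]
177 [5, 1, 2, 2, 5, 2, 2, 3, 3, 3, 2, 1, 2, 4, 1, 3, 5, 2, 3, 3]
178 [0, 1, 0, 2, 4, 2, 1, 5, 5, 2, 3, 7, 2, 7, 3, 3, 1, 3, 1, 1]
179 [0, 0, 0, 4, 1, 2, 2, 1, 5, 2, 2, 7, 1, 3, 5, 2, 3, 2, 2, 3]
180 [0, 0, 0, 1, 5, 2, 6, 1, 2, 3, 4, 3, 2, 3, 7, 3, 2, 4, 6, 3]
181 [15, 29, 12, 3, 4, 4, 3, 3, 7, 2, 3, 7, 4, 2, 5, 3, 4, 1, 6, 3]
182 [73, 81, 21, 4, 6, 4, 3, 1, 1, 2, 4, 3, 2, 3, 2, 4, 4, 4, 1, 4]
183 [19, 5, 4, 5, 1, 4, 3, 3, 1, 3, 3, 2, 2, 3, 2, 4, 3, 2, 2, 6]
[320.29609968 177.96642049] [320.48850656 176.05434725] [320.63366229 174.61183969]
[[319.9, 180.2], [320.7, 175.8]]
[[314.8, 179.6], [324.9, 180.8], [325.9, 174.5], [316.0, 173.2]]
```

Emit:
carry_out([
  {"ax": 0,"ay": 0,"az": 0,"tx": 0,"ty": 0,"tz": 0.004,"gripper": 1},
  {"ax": 0,"ay": 0,"az": 0,"tx": 0,"ty": 0,"tz": 0.004,"gripper": 1},
])

```text
time_s: 27.65
tcp_pos: [0.5157, -0.3128, 0.0669]
ee_rot: [0.989, 0.149, 0.0, 0.0]
wrist_force: [-0.2, -0.1, 0.3]
gripper_width: -0.001
```

Emit:
carry_out([
  {"ax": 0,"ay": 0,"az": 0,"tx": 0,"ty": 0,"tz": 0.004,"gripper": 1},
  {"ax": 0,"ay": 0,"az": 0,"tx": 0,"ty": 0,"tz": 0.004,"gripper": 1},
])

```text
time_s: 27.85
tcp_pos: [0.5157, -0.3128, 0.0659]
ee_rot: [0.989, 0.149, 0.0, 0.0]
wrist_force: [-0.0, 0.3, -0.2]
gripper_width: -0.0
```

Run:
```python
from h import *
s=read_camera("side").astype(int);s0=cv2.imread("pics/s10.png")[:,:,::-1].astype(int)
d=np.abs(s-s0).max(2)
for r in range(170,180):print(r,d[r,314:328].tolist())
t=read_camera("top").astype(int);t0=cv2.imread("pics/top0.png")[:,:,::-1]
print(telemetry.read_state()["tcp_pos"],telemetry.read_state()["wrist_force"])
```

```text
170 [1, 2, 32, 145, 197, 153, 178, 180, 148, 186, 206, 128, 16, 1]
171 [3, 1, 52, 144, 177, 137, 179, 165, 143, 191, 204, 72, 7, 1]
172 [1, 8, 33, 99, 113, 89, 130, 124, 125, 178, 186, 64, 2, 0]
173 [2, 3, 8, 22, 33, 31, 87, 68, 69, 99, 100, 33, 2, 3]
174 [2, 0, 3, 4, 22, 41, 28, 16, 17, 15, 16, 2, 3, 2]
175 [2, 1, 6, 3, 15, 27, 6, 29, 27, 2, 3, 1, 2, 4]
176 [2, 3, 4, 4, 3, 4, 3, 4, 5, 1, 6, 1, 4, 2]
177 [2, 2, 1, 3, 3, 1, 3, 4, 4, 4, 3, 3, 3, 2]
178 [0, 1, 4, 1, 2, 0, 4, 3, 1, 5, 6, 2, 6, 0]
179 [0, 6, 1, 3, 5, 2, 2, 2, 3, 3, 1, 2, 3, 6]
[ 0.51572652 -0.31284579  0.06598055] [ 0.56595462  0.23515882 -0.13927295]
```

Emit:
carry_out([
  {"ax": 0,"ay": 0,"az": 0,"tx": 0,"ty": 0,"tz": 0.006,"gripper": 1},
  {"ax": 0,"ay": 0,"az": 0,"tx": 0,"ty": 0,"tz": 0.006,"gripper": 1},
])

```text
time_s: 28.15
tcp_pos: [0.5157, -0.3128, 0.0643]
ee_rot: [0.989, 0.149, -0.0, -0.0]
wrist_force: [-0.3, 0.4, -0.8]
gripper_width: 0.0
```

Emit:
carry_out([
  {"ax": 0,"ay": 0,"az": 0,"tx": 0,"ty": 0,"tz": 0.006,"gripper": 1},
  {"ax": 0,"ay": 0,"az": 0,"tx": 0,"ty": 0,"tz": 0.006,"gripper": 1},
])

```text
time_s: 28.35
tcp_pos: [0.5157, -0.3128, 0.0628]
ee_rot: [0.989, 0.149, -0.0, -0.0]
wrist_force: [0.4, -0.7, -0.4]
gripper_width: -0.002
```

Emit:
carry_out([
  {"ax": 0,"ay": 0,"az": 0,"tx": 0,"ty": 0,"tz": 0.006,"gripper": 1},
  {"ax": 0,"ay": 0,"az": 0,"tx": 0,"ty": 0,"tz": 0.006,"gripper": 1},
])

```text
time_s: 28.55
tcp_pos: [0.5157, -0.3128, 0.0613]
ee_rot: [0.989, 0.149, 0.0, -0.0]
wrist_force: [0.4, 0.1, 0.1]
gripper_width: -0.0
```

Emit:
carry_out([
  {"ax": 0,"ay": 0,"az": 0,"tx": 0,"ty": 0,"tz": 0.006,"gripper": 1},
  {"ax": 0,"ay": 0,"az": 0,"tx": 0,"ty": 0,"tz": 0.006,"gripper": 1},
])

```text
time_s: 28.75
tcp_pos: [0.5158, -0.3129, 0.06]
ee_rot: [0.989, 0.149, 0.0, 0.0]
wrist_force: [0.4, -1.1, -0.8]
gripper_width: -0.003
```

Emit:
carry_out([
  {"ax": 0,"ay": 0,"az": 0,"tx": 0,"ty": 0,"tz": 0.006,"gripper": 1},
  {"ax": 0,"ay": 0,"az": 0,"tx": 0,"ty": 0,"tz": 0.006,"gripper": 1},
])

```text
time_s: 28.95
tcp_pos: [0.516, -0.3136, 0.0595]
ee_rot: [0.989, 0.15, 0.0, 0.001]
wrist_force: [-3.2, -1.7, 8.4]
gripper_width: -0.001
```

Run:
```python
from h import *
s=read_camera("side").astype(int);s0=cv2.imread("pics/s10.png")[:,:,::-1].astype(int)
d=np.abs(s-s0).max(2)
for r in range(170,192):print(r,d[r,312:330].tolist())
```

```text
170 [2, 3, 3, 2, 32, 143, 192, 145, 176, 169, 145, 189, 202, 114, 17, 1, 3, 3]
171 [1, 4, 1, 2, 57, 146, 173, 136, 178, 164, 146, 188, 208, 73, 9, 1, 1, 1]
172 [2, 2, 2, 4, 69, 116, 113, 88, 128, 123, 127, 173, 191, 70, 1, 1, 4, 2]
173 [3, 1, 2, 11, 57, 107, 89, 43, 92, 69, 65, 114, 128, 38, 12, 5, 4, 0]
174 [3, 1, 4, 3, 9, 60, 33, 29, 27, 20, 17, 89, 103, 13, 9, 2, 2, 4]
175 [5, 2, 2, 1, 6, 14, 36, 61, 20, 67, 65, 37, 24, 8, 5, 4, 5, 1]
176 [2, 5, 2, 3, 3, 2, 21, 41, 29, 54, 37, 4, 1, 6, 3, 6, 2, 4]
177 [2, 3, 2, 1, 4, 1, 3, 6, 7, 8, 5, 2, 4, 3, 1, 2, 5, 0]
178 [0, 1, 1, 1, 1, 3, 3, 3, 2, 3, 3, 3, 4, 5, 2, 1, 2, 4]
179 [0, 0, 0, 6, 2, 11, 4, 11, 4, 3, 3, 11, 5, 10, 3, 4, 2, 5]
180 [0, 0, 0, 4, 2, 12, 3, 9, 5, 4, 5, 9, 0, 3, 116, 56, 2, 5]
181 [15, 28, 14, 3, 4, 4, 2, 3, 6, 1, 2, 5, 4, 14, 78, 18, 0, 3]
182 [71, 78, 22, 3, 5, 5, 1, 4, 5, 1, 2, 5, 3, 9, 2, 3, 2, 4]
183 [19, 2, 5, 6, 3, 2, 3, 1, 3, 2, 2, 1, 2, 4, 3, 8, 5, 2]
184 [2, 2, 3, 1, 2, 4, 6, 3, 4, 2, 4, 2, 6, 3, 6, 2, 3, 1]
185 [4, 6, 7, 8, 1, 5, 8, 3, 3, 6, 5, 6, 5, 4, 4, 1, 2, 4]
186 [2, 1, 1, 1, 7, 6, 3, 2, 2, 3, 3, 5, 6, 4, 2, 5, 3, 2]
187 [2, 1, 5, 1, 6, 5, 7, 1, 3, 5, 3, 3, 7, 4, 1, 2, 4, 3]
188 [1, 4, 2, 6, 3, 2, 5, 8, 1, 2, 2, 2, 4, 4, 1, 5, 1, 1]
189 [1, 2, 5, 2, 3, 4, 4, 2, 1, 1, 5, 2, 5, 6, 4, 1, 2, 3]
190 [2, 1, 3, 4, 4, 2, 5, 2, 4, 1, 2, 4, 1, 1, 1, 3, 2, 2]
191 [5, 2, 1, 3, 4, 1, 4, 4, 2, 4, 4, 3, 3, 3, 4, 2, 4, 4]
```

Emit:
carry_out([
  {"ax": 0,"ay": 0,"az": 0,"tx": 0,"ty": 0,"tz": 0.005,"gripper": 1},
  {"ax": 0,"ay": 0,"az": 0,"tx": 0,"ty": 0,"tz": 0.005,"gripper": 1},
  {"ax": 0,"ay": 0,"az": 0,"tx": 0,"ty": 0,"tz": 0.005,"gripper": 1},
])

```text
time_s: 29.3
tcp_pos: [0.5163, -0.314, 0.0593]
ee_rot: [0.989, 0.15, 0.001, 0.001]
wrist_force: [-5.4, -0.3, 19.1]
gripper_width: 0.002
```

Emit:
carry_out([
  {"ax": 0,"ay": 0,"az": 0,"tx": 0,"ty": 0,"tz": -0.02,"gripper": 1},
  {"ax": 0,"ay": 0,"az": 0,"tx": 0,"ty": 0,"tz": -0.1,"gripper": 1},
  {"ax": 0,"ay": 0,"az": 0,"tx": 0,"ty": 0,"tz": -0.25,"gripper": 1},
  {"ax": 0,"ay": 0,"az": 0,"tx": 0,"ty": 0,"tz": -0.4,"gripper": 1},
  {"ax": 0,"ay": 0,"az": 0,"tx": 0,"ty": 0,"tz": -0.5,"gripper": 1},
  {"ax": 0,"ay": 0,"az": 0,"tx": 0,"ty": 0,"tz": -0.5,"gripper": 1},
  {"ax": 0,"ay": 0,"az": 0,"tx": 0,"ty": 0,"tz": -0.5,"gripper": 1},
])

```text
time_s: 30.0
tcp_pos: [0.5158, -0.3128, 0.1824]
ee_rot: [0.989, 0.149, 0.0, 0.0]
wrist_force: [0.1, 0.4, -0.9]
gripper_width: 0.003
```

Run:
```python
from h import *
s=read_camera("side");t=read_camera("top");st=telemetry.read_state();print(st["time_s"],st["tcp_pos"],st["wrist_force"])
a=rects(t,[105,120,60],[130,255,255],(130,205,205,275));b=rects(s,[105,120,60],[130,255,255],(210,235,285,310))
print([r[:2] for r in a],[r[:2] for r in b]);a and b and print("blue tray",tri(a[0][0],b[0][0]))
W=([0,0,170],[180,60,255])
print("A cap top",[(r[0],r[1]) for r in rects(t,*W,(235,240,285,290))]);print("side",[(r[0],r[1]) for r in rects(s,*W,(285,195,320,235))])
c=rects(t,*W,(240,245,285,290));print([onz("top",*r[0],.128) for r in c])
for col in(319,320,321):print(s.mean(2).astype(int)[168:194,col].tolist())
```

```text
30.1 [ 0.51499568 -0.31235491  0.18094931] [ 0.03313955 -0.87571997  0.47061391]
[(array([165.3, 241.6]), array([22.7, 21.6]))] [(array([246. , 274.2]), array([18.1, 20. ]))]
blue tray (array([0.52559947, 0.15289523, 0.08582987]), np.float64(0.000840102224299463))
A cap top [(array([238.5, 271.5]), array([13.,  7.])), (array([256.9, 269.5]), array([15. , 14.6])), (array([239.8, 250.8]), array([14.1, 15.4]))]
side [(array([303.6, 219.9]), array([13.6,  9.2]))]
[array([ 0.46279404, -0.0619414 ,  0.128     ]), array([ 0.50185906, -0.03301894,  0.128     ])]
[227, 225, 221, 199, 168, 131, 86, 52, 69, 131, 151, 126, 89, 83, 78, 79, 81, 79, 78, 60, 72, 118, 146, 150, 151, 151]
[224, 224, 222, 213, 173, 128, 70, 34, 51, 130, 152, 128, 93, 82, 79, 78, 76, 76, 80, 63, 74, 109, 143, 152, 151, 153]
[223, 224, 223, 216, 179, 128, 70, 38, 50, 133, 154, 135, 95, 77, 79, 80, 78, 80, 79, 61, 72, 102, 141, 151, 150, 152]
```

```bash
python3 -c "
from plant import hand_in
print(hand_in())"
```

```text
the job is handed in; nothing more can be done
None
```

I weighed both cartridges, pressed the heavier one (cart_b) fully home in the charger well, left cart_a standing in the orange tray, and handed the job in at about 30 s. No verdict was reported.

- **Weighing:** I stood one cartridge in each tray and let both go. The blue side, holding cart_b, dropped, so cart_b is the heavier one. I took it from its tray with the tool tilted to match.
- **Docking:** I lowered it into the well by feel until it met a hard stop. I pushed with up to about 39 N at the wrist while checking that stop.
- **Check that it is home:** After letting go, I pressed on the cap with the shut fingers at 19 N and it did not yield. The contact should give at 5–12 N. The side view shows about 40 mm of the cartridge above the dock, against 42 mm expected, so it agrees to about 2 mm.
- **Balance:** The beam rests where it did with cart_a alone, with the blue tray about 10 mm up, or roughly 0.09 rad. cart_a's cap is about where a cartridge centred in the tilted tray would put it.

**What disagreed:**
- The side camera put held parts about 1 pixel (roughly 2 mm) away from where the arm reported them.
- The shut fingers met the cap at a reported TCP height of 0.060 m. I had expected 0.072 to 0.082 m, so the tip geometry differed from the description.
- Because of both, I relied on the feel of the hard stop and the visible height rather than on absolute heights.
- I did not check the potted plants and spray bottle again at the end; the moves kept well clear of them.

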